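# Nest the dried beakers on the carrier and latch the hold-down bar

## Robot

A 7-joint arm with a two-finger parallel gripper is mounted at the origin on the work surface. World frame = base frame: x ahead of the robot, y to its left, z up, the work surface at z = 0. Lengths are in m, angles in degrees, forces in N, time in s.
With the tool pointing down it reaches from about 0.35 to 0.9 m from the base axis. Payload 19.9 kg.
Tool frame: the origin (TCP) lies midway between the tips of the shut fingers; the grasp point (between the pads) lies 19 mm behind it; z points along the fingers, x is the direction in which the jaws open and shut, and the axes are right-handed (so a half turn about z gives the same grasp; the last joint's range is limited). The gripper opens to 94 mm and grips with 3 to 60 N. Pads are 16 mm wide; open, the fingers measure 119 mm over their backs; the gripper's body (75 mm by 177 mm) begins 78 mm behind the grasp point.
Start: joints at [68.325, 23.915, -0.59, 92.452, 0.269, 63.638, -3.037], TCP at [0.207, -0.59, 0.185] pointing down, gripper open.
Joint ranges: [-161.28, 161.28], [-22.2, 115.67], [-73.04, 71.86], [3.21, 147.25], [-68.34, 248.33], [10.77, 114.83], [-161.83, 161.83]. Speed limits (degrees/s): [108.29, 108.29, 136.94, 136.94, 172.46, 172.46, 172.46].

## Interface

Orientations are given as a 3x3 rotation matrix whose columns are the frame's x, y, z axes.
In Python, from station import monitor, cams, arm gives the robot as it stands.
- The arm moves only by the tool jog_arm, never from a script. Its argument "steps" is one flat list of numbers, 6 for each row, row after row: the shift along the tool's x, y, z in cm, then the turn, a rotation vector about the tool's x, y, z in rad. In form: [x, y, z, wx, wy, wz, x, y, z, wx, wy, wz, ...]. A call has exactly 10 rows; each row shifts and turns the commanded pose from where the row before left it, along the tool's axes as they then stand; what a row does not reach is not made up. A row lasts 1/12 s, in which the tool goes at most 41.7 mm and 7.16 degrees, less where a joint would pass 70% of its speed; a pose out of reach is approached as far as the arm can. A call with a gripper value outside its range is refused whole. "grip" is the closure, from 0 (fully open) to 1 (shut), set as the call begins (left out, the last holds). The fingers move at their own pace and stop on an object; the grip force is fixed at half the most. Time passes only in rows, so rows that do not move let the fingers close, or fill a call up. It gives the time, the measured TCP pose, the force and the opening at its end, in the units of the state.
- monitor.get_obs(): the state, without advancing time (a new reading comes with each control period).
- cams.capture(name): name is "side" or "top"; returns a dict with "img" (480x640x3 uint8, red, green, blue), "range_z" (480x640 float32, m along the optical axis (not along the pixel's ray), 0 where there is no reading), "fx", "fy", "cx", "cy" (pixels), "k1" (the pictures are not rectified: a ray, as slopes to the right and down, at radius r is drawn at 1 + k1 r^2 times it, then the intrinsics apply), "T" (4x4, takes a point from camera to world coordinates). Camera axes: x right, y up, looking along -z (the intrinsics and any distortion apply to the point x, -y, -z); pixel columns grow to the right and rows downward; lengths in m; the calibration is good to about 2 mm. A picture is of the moment at which its call begins.
- arm.hand_in(): hands the job in, once; it reports no verdict.
The state is a dict: "time": time; "joints": joint angles; "joint_velocities": joint speeds; "effort": joint torques, N m; "ee_pos": TCP position; "orientation": TCP orientation; "wrist_force": force on the tool from outside, world axes, zero at the start; "wrist_torque": the same for the moment, N m; "opening": opening from 0.0 (shut) to 1.0 (fully open).
Only numpy, scipy, OpenCV 4.12 (cv2) and the standard library are available. Lean on these libraries where they do the work, as an engineer would, in place of code of your own. Each camera call takes 0.05 s, during which the arm holds its last target. There are 200 camera calls.

## Task

Take the two white plastic beakers off the draining rack and nest them mouth-down, one after the other, over the one already on the carrier, keeping hold of each until it is fully home and without ramming it. Then swing the carrier's hold-down bar over the stack and press its end down until the sprung catch has snapped over it. Leave the glass beaker on its peg and the bottles where they are.

Things in the scene. Friction and masses are not known exactly. Their poses are not given: they have to be found in the camera images.
- beaker_a: White plastic stacking beaker, loose, 30-65 g, 78 mm tall, on a rack peg. Closed end: straight round foot 38 mm across, 18 mm long, then a flat shoulder to 47 mm, then a 2 mm wall flaring straight to a mouth 68 mm across. Origin: centre of the closed end; +z runs from there to the mouth (down, when mouth-down). Grip it across the foot, fingertips at most 18 mm past the closed end.
- beaker_b: White plastic beaker like beaker_a, on another peg; either may be nested first. The inner floor is 22 mm from the closed end: fully home, each beaker's closed end lies 22 mm above that of the one under it, with about 1.5 mm play sideways between the walls.
- beaker_c: White plastic beaker like beaker_a, already standing loose and mouth-down on the carrier over its locating disc; its closed end (origin, +z down) is 88 mm above the bench.
- rack: Steel draining rack, fixed, 346 mm wide (y), 150 deep, 140 high. Slats slope up to +x at 30 degrees; three blue pegs 14 mm thick stand 48 mm out of them, square to them, at y = -105, 0, 105 mm. Each beaker's mouth lies flat on the slats over a peg: closed end leaning 30 degrees to -x, at x = -39, z = 173 mm; it slides off along its own axis, 48 mm to clear. Origin: on the bench under the middle.
- glass_beaker: Straight blue-tinted glass beaker, 54 mm across, 78 mm tall, on the remaining peg of the rack (which one varies). A bystander. Origin: centre of its closed end, +z towards its mouth.
- carrier: Steel transport carrier, fixed: base plate 120 (x) by 230 mm (y), top 10 mm above the bench, grey locating disc 57 mm across, 6 mm high in the middle. Uprights 24 mm wide at y = -92 mm (hinge side, 150 mm high) and y = +96 mm (catch side; the catch reaches 170 mm). Origin: on the bench under the plate's middle, z up.
- carrier_seat (a point): Point on the top of the carrier's base plate at the middle of the locating disc, on the stack's axis.
- bar_hinge (a point): Axis of the hold-down bar's hinge: along the carrier's x, at y = -80, z = 146 mm in the carrier's frame. The bar is 16 mm wide (x), 6 mm thick and reaches 155 mm from the hinge; a rubber pad under it, 80 mm from the hinge, comes down to 134 mm above the bench when closed, 2 mm above a nested stack of three.
- bar_grip (a point): Centre of the green round grip on the bar, 124 mm from the hinge: a cylinder 18 mm across and 24 mm long, its length along the carrier's x (the hinge axis). It can be pinched on its two flat ends from above at any angle of the bar and turns between the fingers.
- bar (a joint): Bar angle, rad: 0 closed (level, end towards the carrier's +y), 1.57 straight up, 2.1 to 2.5 at the start, leaning out to the carrier's -y. Stiff hinge (0.1 N m): stays where left. Its end meets the catch at about 0.10; pressing it past takes 6 to 12 N down at the green grip, then it snaps to a hard stop at 0.
- catch (a joint): Angle of the sprung catch, a steel strip on the carrier's +y side pivoted near the base plate, rad: 0 upright at rest, pushed outwards to about 0.035 while the bar's end passes its sloped hook, back to 0 once the hook has snapped over the bar. A green thumb tab on its top points outwards.
- solvent_bottle: Round glass bottle with blue cap, 70 mm across, 140 mm tall, loose. A bystander. Origin: centre of its underside.
- wash_bottle: White round wash bottle with red cap and bent spout, 66 mm across, 170 mm tall, loose. A bystander. Origin: centre of its underside.
Not all that is in view belongs to the job. What is shaped like the beaker_b but brown is not meant. What is shaped like the beaker_a but pink is not meant.

How it is judged (in metres and radians):
On the way, in this order (a step that is already met when the one before it is completed fails the run):
1. one beaker from the rack is lowered fully home over the carrier's beaker while still held in the fingers ((((z of beaker_a in the frame of beaker_c between -0.0235 and -0.0205 m and horizontal distance between beaker_a and beaker_c below 0.004 m and angle between the z axis of beaker_a and the z axis of beaker_c, either way round below 0.06 rad and angle between beaker_a's own z axis and vertical above 3.05 rad) and contact force between beaker_a and the fingers above 0.3 N) or ((z of beaker_b in the frame of beaker_c between -0.0235 and -0.0205 m and horizontal distance between beaker_b and beaker_c below 0.004 m and angle between the z axis of beaker_b and the z axis of beaker_c, either way round below 0.06 rad and angle between beaker_b's own z axis and vertical above 3.05 rad) and contact force between beaker_b and the fingers above 0.3 N))), for 0.1 s.
2. the other beaker is lowered fully home over that one while still held in the fingers ((((z of beaker_b in the frame of beaker_c between -0.0235 and -0.0205 m and horizontal distance between beaker_b and beaker_c below 0.004 m and angle between the z axis of beaker_b and the z axis of beaker_c, either way round below 0.06 rad and angle between beaker_b's own z axis and vertical above 3.05 rad) and (z of beaker_a in the frame of beaker_b between -0.0235 and -0.0205 m and horizontal distance between beaker_a and beaker_b below 0.004 m and angle between the z axis of beaker_a and the z axis of beaker_b, either way round below 0.06 rad and angle between beaker_a's own z axis and vertical above 3.05 rad) and contact force between beaker_a and the fingers above 0.3 N) or ((z of beaker_a in the frame of beaker_c between -0.0235 and -0.0205 m and horizontal distance between beaker_a and beaker_c below 0.004 m and angle between the z axis of beaker_a and the z axis of beaker_c, either way round below 0.06 rad and angle between beaker_a's own z axis and vertical above 3.05 rad) and (z of beaker_b in the frame of beaker_a between -0.0235 and -0.0205 m and horizontal distance between beaker_b and beaker_a below 0.004 m and angle between the z axis of beaker_b and the z axis of beaker_a, either way round below 0.06 rad and angle between beaker_b's own z axis and vertical above 3.05 rad) and contact force between beaker_b and the fingers above 0.3 N))), for 0.1 s.
3. the bar is down and the catch has snapped over its end (value of joint bar below 0.02 rad and value of joint catch below 0.012 rad), for 0.2 s.
At the end, for the whole second after the job is handed in: All three plastic beakers stand mouth-down in one stack on the carrier, each fully home (closed ends 22 mm apart within 1.5, axes within 4 mm), at rest; the bar is within 0.02 rad of closed, the catch back upright over its end; glass beaker and bottles within 20 mm of their start (all of step 3 and (((z of beaker_a in the frame of beaker_c between -0.0235 and -0.0205 m and horizontal distance between beaker_a and beaker_c below 0.004 m and angle between the z axis of beaker_a and the z axis of beaker_c, either way round below 0.06 rad and angle between beaker_a's own z axis and vertical above 3.05 rad) and (z of beaker_b in the frame of beaker_a between -0.0235 and -0.0205 m and horizontal distance between beaker_b and beaker_a below 0.004 m and angle between the z axis of beaker_b and the z axis of beaker_a, either way round below 0.06 rad and angle between beaker_b's own z axis and vertical above 3.05 rad)) or ((z of beaker_b in the frame of beaker_c between -0.0235 and -0.0205 m and horizontal distance between beaker_b and beaker_c below 0.004 m and angle between the z axis of beaker_b and the z axis of beaker_c, either way round below 0.06 rad and angle between beaker_b's own z axis and vertical above 3.05 rad) and (z of beaker_a in the frame of beaker_b between -0.0235 and -0.0205 m and horizontal distance between beaker_a and beaker_b below 0.004 m and angle between the z axis of beaker_a and the z axis of beaker_b, either way round below 0.06 rad and angle between beaker_a's own z axis and vertical above 3.05 rad))) and horizontal distance between beaker_c and carrier_seat below 0.005 m and height (world z) of beaker_c below 0.09 m and angle between beaker_c's own z axis and vertical above 3.05 rad and linear speed of each of beaker_a, beaker_b, beaker_c below 0.01 m/s and distance of each of glass_beaker, solvent_bottle, wash_bottle from where it was at the start of the episode below 0.02 m); the robot touches nothing.
It fails at once if the glass beaker is moved more than 20 mm (distance of glass_beaker from where it was at the start of the episode above 0.02 m).
It fails at once if the solvent bottle is moved more than 20 mm (distance of solvent_bottle from where it was at the start of the episode above 0.02 m).
It fails at once if the wash bottle is moved more than 20 mm (distance of wash_bottle from where it was at the start of the episode above 0.02 m).
It fails at once if the stack is rammed: over 80 N between the lowest beaker and the carrier (contact force between beaker_c and carrier above 80 N).
It also fails if it takes over 72 s, if anything falls off the work surface, if the arm or the gripper's body presses on something with over 40 N, if the wrist force passes 120 N, or if a joint passes its speed limit or range.

## Working session

There is one attempt and no reset: what is moved stays moved. The work goes in short steps, Python scripts to look and compute and a tool call to move; the robot and the scene stay as the last step left them, time stands still between calls to the robot, and variables do not carry over. Pictures are saved under pics/ and viewed, about 8 in all and at most 12, crops included, and the job is handed in when it is done.

Besides the shell and the picture viewer there is one more tool, called after "Emit:" as a command line: name --argument value ..., lists and objects as JSON in quotes. jog_arm: Moves the arm, as the interface text tells. Its arguments: {"type":"object","properties":{"steps":{"type":"array","items":{"type":"number"}},"grip":{"type":"number"}},"required":["steps"]}

```bash
ls; mkdir -p pics; python3 - <<'E'
from station import monitor,cams,arm
import cv2,numpy as np
print(monitor.get_obs())
for n in("side","top"):
    c=cams.capture(n); cv2.imwrite(f"pics/{n}0.png",c["img"][:,:,::-1]); np.savez(f"{n}0.npz",**c)
    print(n,c["T"],c["fx"],c["fy"],c["cx"],c["cy"],c["k1"])
E
```

```text
pics
{'time': 0.0, 'joints': array([68.32472397, 23.94693526, -0.58844784, 92.48485816,  0.26961243,
       63.63712437, -3.03591038]), 'joint_velocities': array([ 0.03901972,  0.01786893, -0.04137551,  0.07829743, -0.06018242,
       -0.06117561, -0.06982216]), 'effort': array([-5.47378113e-04, -8.51263905e+01,  6.38348702e-01, -4.25994945e+01,
       -4.88231890e-02,  1.86336989e-02,  7.05173170e-05]), 'ee_pos': array([ 0.20638308, -0.58952893,  0.18464236]), 'orientation': array([[ 3.30467498e-01, -9.43817246e-01, -4.89795908e-04],
       [-9.43816641e-01, -3.30467843e-01,  1.07335376e-03],
       [-1.17491159e-03,  1.07568997e-04, -9.99999304e-01]]), 'wrist_force': array([-0.61583766,  0.52296889, -0.0740036 ]), 'wrist_torque': array([ 0.02512621, -0.00252393, -0.0143983 ]), 'opening': 1.0014177076677608}
side [[ 0.99367287  0.08382713 -0.07474783  0.50287147]
 [-0.11211603  0.70094138 -0.7043516  -0.64796258]
 [-0.00664992  0.70827551  0.7059048   0.79699673]
 [ 0.          0.          0.          1.        ]] 476.74531163479605 476.74531163479605 325.0998753488065 247.48522644598106 -0.09716231103456183
top [[-0.01128013  0.99727969 -0.07284216  0.47170824]
 [-0.99976428 -0.0125997  -0.0176814   0.0052115 ]
 [-0.01855109  0.07262554  0.99718674  1.13721678]
 [ 0.          0.          0.          1.        ]] 463.0994212051986 463.0994212051986 322.4059149651253 239.26083659614602 -0.11700635653535849
```

View pics/side0.png

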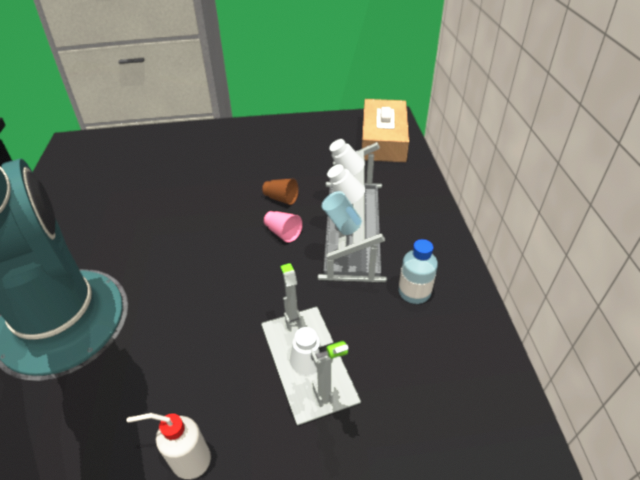

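View pics/top0.png

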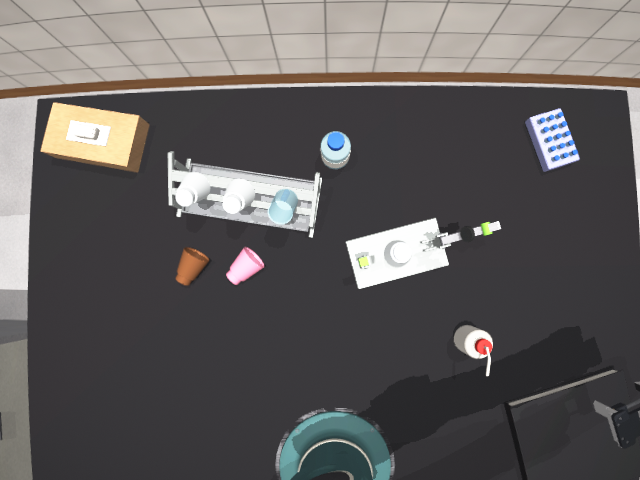

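In the side image, the white rack beakers are at (345,155) and (348,185). The glass one is at (342,212), brown (281,190), pink (283,224), and beaker_c on the carrier (305,350). In the top image, the white ones are at (190,190) and (238,197), glass (283,205), brown (190,265), pink (244,266), and the carrier (400,252) with its bar swung out to (490,229). The targets are the two white ones on the rack.

```bash
cat > h.py <<'E'
import numpy as np,cv2
from scipy.optimize import least_squares
def cloud(c):
    r=c["range_z"]; H,W=r.shape; u,v=np.meshgrid(np.arange(W),np.arange(H))
    xd=(u-c["cx"])/c["fx"]; yd=(v-c["cy"])/c["fy"]; x,y=xd.copy(),yd.copy()
    for _ in range(20):
        f=1+c["k1"]*(x*x+y*y); x,y=xd/f,yd/f
    P=np.stack([x*r,-y*r,-r],-1)@c["T"][:3,:3].T+c["T"][:3,3]
    P[r<=0]=np.nan
    return P
PR=np.array([[0,0],[0,19],[18,19],[18,23.5],[78,34]])/1e3
def pdist(s,r):
    d=[]
    for a,b in zip(PR[:-1],PR[1:]):
        e=b-a; t=np.clip(((s-a[0])*e[0]+(r-a[1])*e[1])/(e@e),0,1)
        d.append(np.hypot(s-a[0]-t*e[0],r-a[1]-t*e[1]))
    return np.min(d,0)
def fit(P,o0,ax0,fixax=False):
    ax0=np.array(ax0,float);ax0/=np.linalg.norm(ax0)
    e1=np.cross(ax0,[0,1,0]);e1/=np.linalg.norm(e1);e2=np.cross(ax0,e1)
    def un(p):
        a=ax0+(0 if fixax else 1)*(p[3]*e1+p[4]*e2); return np.array(p[:3]),a/np.linalg.norm(a)
    o,a=np.array(o0),ax0; p=np.r_[o0,0,0]
    for k in (0.015,0.008,0.005):
        q=P-o; s=q@a; r=np.linalg.norm(q-s[:,None]*a,axis=1)
        Q=P[(pdist(s,r)<k)&(s<0.075)]
        def res(p):
            o,a=un(p);q=Q-o;s=q@a;r=np.linalg.norm(q-s[:,None]*a,axis=1);return pdist(s,r)
        sol=least_squares(res,p,loss="soft_l1",f_scale=0.001);p=sol.x;o,a=un(p)
    return o,a,len(Q),np.median(res(p))
E
python3 - <<'E'
from h import *
np.set_printoptions(precision=4,suppress=True)
S={n:dict(np.load(n+"0.npz")) for n in("side","top")}
C={n:cloud(S[n]) for n in S}
px={"side":dict(w1=(338,147),w2=(335,175),gl=(330,205),c=(306,338),tab=(338,350),grip=(288,270),sol=(423,249),wash=(173,427)),
"top":dict(w1=(184,197),w2=(233,205),gl=(280,215),c=(400,252),tab=(364,262),grip=(487,229),sol=(336,142),wash=(484,346))}
for n in C:
    for k,(u,v) in px[n].items(): print(n,k,np.nanmedian(C[n][v-2:v+3,u-2:u+3].reshape(-1,3),0))
# base plate
for n in C:
    P=C[n].reshape(-1,3); I=S[n]["img"].reshape(-1,3).astype(int)
    m=(abs(P[:,2]-.010)<.004)&(I.min(1)>90)&(P[:,0]>.3)&(P[:,0]<.65)&(P[:,1]<0.02)&(P[:,1]>-.35)
    r=cv2.minAreaRect((P[m][:,:2]*1000).astype(np.float32)); print(n,"plate",m.sum(),r,np.median(P[m][:,2]))
    fl=(I.max(1)<40)&(abs(P[:,2])<.01)
    print("floor z",np.nanmedian(P[fl][:,2]))
E
```

```text
side w1 [0.6367 0.3011 0.1745]
side w2 [0.6158 0.196  0.1721]
side gl [0.5929 0.0995 0.1699]
side c [ 0.5187 -0.1622  0.0877]
side tab [ 0.5537 -0.3142  0.278 ]
side grip [ 0.4973 -0.0721  0.1702]
side sol [ 0.7609 -0.0196  0.1405]
side wash [ 0.3128 -0.3324  0.1406]
top w1 [0.6365 0.317  0.173 ]
top w2 [0.6173 0.2108 0.1731]
top gl [0.5949 0.1112 0.1689]
top c [ 0.5172 -0.1519  0.0869]
top tab [ 0.4937 -0.0639  0.1696]
top grip [ 0.5516 -0.2957  0.2603]
top sol [ 0.7591 -0.0095  0.1391]
top wash [ 0.3104 -0.3208  0.1414]
side plate 4459 ((439.33514404296875, -191.01089477539062), (293.6553039550781, 250.56668090820312), 15.111125946044922) 0.010231733342192184
floor z 7.654542613910742e-05
top plate 3417 ((432.2786865234375, -181.41445922851562), (306.1358642578125, 232.59991455078125), 16.150484085083008) 0.009569836480731952
floor z 0.0008395808904757551
```

```bash
python3 - <<'E'
from h import *
np.set_printoptions(precision=4,suppress=True)
S={n:dict(np.load(n+"0.npz")) for n in("side","top")}
C={n:cloud(S[n]) for n in S}
for n in C:
    P=C[n]; I=S[n]["img"].astype(int)
    m=((abs(P[...,2]-.010)<.004)&(I.min(2)>90)&(P[...,0]>.3)&(P[...,0]<.65)&(P[...,1]<0.02)&(P[...,1]>-.35)).astype(np.uint8)
    k,l,st,ce=cv2.connectedComponentsWithStats(m); i=1+st[1:,4].argmax(); m=l==i
    r=cv2.minAreaRect((P[m][:,:2]*1000).astype(np.float32)); print(n,"plate",m.sum(),r)
    g=((I[...,1]>I[...,0]+40)&(I[...,1]>I[...,2]+60)&(P[...,2]>.1)&(P[...,0]<.65)&(abs(P[...,1]+.17)<.2)).astype(np.uint8)
    k,l,st,ce=cv2.connectedComponentsWithStats(g)
    for j in range(1,k):
        if st[j,4]>15: Q=P[l==j]; print("  green",ce[j],st[j,4],np.median(Q,0),Q.min(0),Q.max(0))
a30=np.radians(30)
for sets in (["side"],["top"],["side","top"]):
    Q=np.concatenate([C[n][S[n]["img"].min(2)>110] for n in sets]); Q=Q[np.isfinite(Q).all(1)&(Q[:,2]>.02)]
    for nm,o,a in(("w1",(.636,.309,.173),(.5,-.05,-.86)),("w2",(.616,.203,.173),(.5,-.05,-.86)),("c",(.517,-.156,.088),(0,0,-1))):
        q=Q[np.linalg.norm(Q-o,axis=1)<.11]
        print(sets,nm,*fit(q,o,a), "fixedax" , *(fit(q,o,a,True)[:1] if nm=="c" else ()))
E
```

```text
side plate 4429 ((519.324462890625, -159.2399444580078), (120.85955810546875, 231.92645263671875), 14.182256698608398)
  green [286.6143 267.5857] 70 [ 0.4954 -0.0653  0.1704] [ 0.4854 -0.0746  0.1678] [ 0.5047 -0.0567  0.1728]
  green [335.1456 349.2025] 158 [ 0.5508 -0.3014  0.2573] [ 0.5414 -0.3163  0.2263] [ 0.566  -0.2696  0.2772]
top plate 3395 ((518.0473022460938, -156.75938415527344), (120.62922668457031, 229.52110290527344), 14.095261573791504)
  green [484.4464 228.2857] 56 [ 0.5538 -0.2908  0.2574] [ 0.5402 -0.3018  0.2466] [ 0.5656 -0.2872  0.2637]
['side'] w1 [0.6356 0.3178 0.1734] [ 0.4673 -0.0929 -0.8792] 662 0.0009892795820472821 fixedax
['side'] w2 [0.6182 0.2133 0.1735] [ 0.4855 -0.081  -0.8705] 770 0.0007880260440566939 fixedax
['side'] c [ 0.5185 -0.1586  0.088 ] [ 0.0002  0.0121 -0.9999] 966 0.0006431547560182263 fixedax [ 0.5186 -0.1581  0.088 ]
['top'] w1 [0.6361 0.3194 0.1723] [ 0.4782 -0.0929 -0.8733] 818 0.000731720292370234 fixedax
['top'] w2 [0.6178 0.2161 0.1723] [ 0.4873 -0.0867 -0.8689] 798 0.000677659028064155 fixedax
['top'] c [ 0.517  -0.1568  0.0876] [ 0.0024 -0.0004 -1.    ] 552 0.0005329754051685931 fixedax [ 0.5171 -0.1568  0.0876]
['side', 'top'] w1 [0.6356 0.3183 0.1727] [ 0.4788 -0.0845 -0.8738] 1472 0.0009279023196040069 fixedax
['side', 'top'] w2 [0.6179 0.2139 0.1728] [ 0.4923 -0.0724 -0.8674] 1572 0.0010187886086261415 fixedax
['side', 'top'] c [ 0.5181 -0.1582  0.088 ] [-0.0051  0.0135 -0.9999] 1517 0.0007697775822593587 fixedax [ 0.5179 -0.1576  0.0879]
```

```bash
cat >> h.py <<'E'
from scipy.spatial.transform import Rotation as Ro, Slerp
AX=np.array([.4915,-.0845,-.8668]);AX/=np.linalg.norm(AX)
W1=np.array([.6356,.3185,.1728]);W2=np.array([.6179,.2145,.1728]);CC=np.array([.518,-.1577,.088])
YAW=np.radians(14.1)
def Rt(z,x):
    z=np.array(z)/np.linalg.norm(z);x=np.array(x)-z*(z@x);x/=np.linalg.norm(x);return np.stack([x,np.cross(z,x),z],1)
RP=Rt(AX,[.986,-.169,0]); RC=Rt([0,0,-1.],[np.cos(YAW),np.sin(YAW),0])
def plan(wps,p=None,R=None):
    """wps: list of (p,R,n rows); prints rounded rows from the present pose"""
    from station import monitor
    o=monitor.get_obs()
    if p is None:p=o["ee_pos"];R=o["orientation"]
    p=np.array(p);out=[]
    print("now",o["time"],np.round(o["ee_pos"],4),"j",np.round(o["joints"],0))
    for q,Q,n in wps:
        rv=Ro.from_matrix(R.T@Q).as_rotvec()
        R0=R;p0=p
        for i in range(n):
            d=p0+(np.array(q)-p0)*(i+1)/n-p
            s=np.round(R.T@d*100,2);w=np.round(rv/n,3);out.append(np.r_[s,w])
            p=p+R@s/100;R=R@Ro.from_rotvec(w).as_matrix()
        print(" n",n,"step mm %.1f deg %.2f"%(np.linalg.norm(d)*1e3,np.degrees(np.linalg.norm(rv))/n))
    while len(out)%10: out.append(np.zeros(6))
    for k in range(0,len(out),10): print("["+",".join(",".join("%g"%(v+0) for v in r) for r in out[k:k+10])+"]")
E
python3 - <<'E'
from h import *
g=W2+AX*.015
plan([([.24,-.5,.34],Rt([0,0,-1],[.7,-.7,0]),10),([.5,.1,.36],RP,22),(g-AX*.07,RP,8)])
E
python3 - <<'E'
import cv2
a=cv2.imread("pics/top0.png")[150:290,150:350];b=cv2.imread("pics/side0.png")[110:260,240:400]
cv2.imwrite("pics/crop1.png",cv2.hconcat([cv2.resize(a,(400,300)),cv2.resize(b,(400,300))]))
E
```

```text
now 0.1 [ 0.2064 -0.5896  0.1847] j [68. 24. -1. 92.  0. 64. -3.]
 n 10 step mm 18.2 deg 2.57
 n 22 step mm 29.8 deg 2.09
 n 8 step mm 25.6 deg 0.06
[-0.74,-0.61,-1.55,0,0,-0.045,-0.7,-0.65,-1.55,0,0,-0.045,-0.68,-0.67,-1.56,0,0,-0.045,-0.65,-0.71,-1.55,0,0,-0.045,-0.61,-0.73,-1.55,0,0,-0.045,-0.58,-0.77,-1.55,0,0,-0.045,-0.55,-0.78,-1.56,0,0,-0.045,-0.51,-0.81,-1.55,0,0,-0.045,-0.47,-0.84,-1.55,0,0,-0.045,-0.44,-0.85,-1.55,0,0,-0.045]
[-1.09,-2.77,-0.09,0.007,0.023,-0.027,-1.01,-2.79,-0.09,0.007,0.023,-0.027,-0.93,-2.82,-0.1,0.007,0.023,-0.027,-0.86,-2.85,-0.1,0.007,0.023,-0.027,-0.77,-2.87,-0.09,0.007,0.023,-0.027,-0.7,-2.89,-0.09,0.007,0.023,-0.027,-0.62,-2.91,-0.09,0.007,0.023,-0.027,-0.53,-2.92,-0.08,0.007,0.023,-0.027,-0.45,-2.94,-0.07,0.007,0.023,-0.027,-0.38,-2.95,-0.06,0.007,0.023,-0.027]
[-0.29,-2.96,-0.05,0.007,0.023,-0.027,-0.21,-2.96,-0.03,0.007,0.023,-0.027,-0.13,-2.97,-0.01,0.007,0.023,-0.027,-0.05,-2.98,0,0.007,0.023,-0.027,0.03,-2.97,0.02,0.007,0.023,-0.027,0.11,-2.97,0.05,0.007,0.023,-0.027,0.19,-2.97,0.07,0.007,0.023,-0.027,0.26,-2.96,0.1,0.007,0.023,-0.027,0.35,-2.95,0.12,0.007,0.023,-0.027,0.42,-2.94,0.16,0.007,0.023,-0.027]
[0.49,-2.92,0.18,0.007,0.023,-0.027,0.57,-2.91,0.22,0.007,0.023,-0.027,-0.12,-1.67,1.93,0.001,0,-0.001,-0.12,-1.67,1.94,0.001,0,-0.001,-0.12,-1.67,1.94,0.001,0,-0.001,-0.12,-1.67,1.94,0.001,0,-0.001,-0.11,-1.66,1.94,0.001,0,-0.001,-0.11,-1.67,1.94,0.001,0,-0.001,-0.12,-1.66,1.94,0.001,0,-0.001,-0.11,-1.66,1.95,0.001,0,-0.001]
```

View pics/crop1.png

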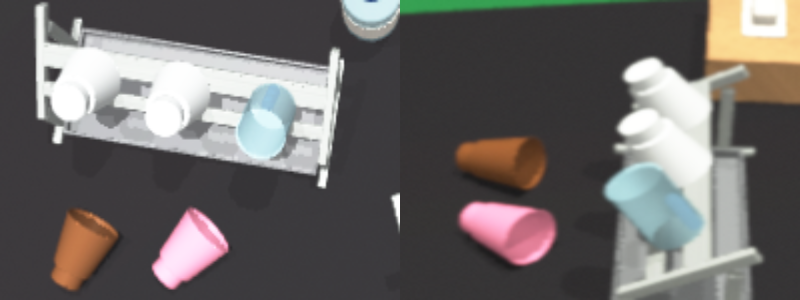

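The crop confirms two white beakers, at crop (85,85) and (178,100), with the glass one at (265,120). Brown and pink lie on the bench. I'll take the middle white one first.

Emit:
jog_arm --steps '[-0.74,-0.61,-1.55,0,0,-0.045,-0.7,-0.65,-1.55,0,0,-0.045,-0.68,-0.67,-1.56,0,0,-0.045,-0.65,-0.71,-1.55,0,0,-0.045,-0.61,-0.73,-1.55,0,0,-0.045,-0.58,-0.77,-1.55,0,0,-0.045,-0.55,-0.78,-1.56,0,0,-0.045,-0.51,-0.81,-1.55,0,0,-0.045,-0.47,-0.84,-1.55,0,0,-0.045,-0.44,-0.85,-1.55,0,0,-0.045]' --grip 0

```text
time: 0.93
ee_pos: [0.2401, -0.4995, 0.3409]
orientation: [[0.71, -0.705, -0.0], [-0.705, -0.71, 0.001], [-0.001, -0.0, -1.0]]
wrist_force: [0.0, 0.0, -0.2]
opening: 0.999
```

Emit:
jog_arm --steps '[-1.09,-2.77,-0.09,0.007,0.023,-0.027,-1.01,-2.79,-0.09,0.007,0.023,-0.027,-0.93,-2.82,-0.1,0.007,0.023,-0.027,-0.86,-2.85,-0.1,0.007,0.023,-0.027,-0.77,-2.87,-0.09,0.007,0.023,-0.027,-0.7,-2.89,-0.09,0.007,0.023,-0.027,-0.62,-2.91,-0.09,0.007,0.023,-0.027,-0.53,-2.92,-0.08,0.007,0.023,-0.027,-0.45,-2.94,-0.07,0.007,0.023,-0.027,-0.38,-2.95,-0.06,0.007,0.023,-0.027]'

```text
time: 1.77
ee_pos: [0.3584, -0.2259, 0.3492]
orientation: [[0.845, -0.485, 0.224], [-0.48, -0.874, -0.082], [0.235, -0.038, -0.971]]
wrist_force: [0.9, -0.2, -0.7]
opening: 1.004
```

Emit:
jog_arm --steps '[-0.29,-2.96,-0.05,0.007,0.023,-0.027,-0.21,-2.96,-0.03,0.007,0.023,-0.027,-0.13,-2.97,-0.01,0.007,0.023,-0.027,-0.05,-2.98,0,0.007,0.023,-0.027,0.03,-2.97,0.02,0.007,0.023,-0.027,0.11,-2.97,0.05,0.007,0.023,-0.027,0.19,-2.97,0.07,0.007,0.023,-0.027,0.26,-2.96,0.1,0.007,0.023,-0.027,0.35,-2.95,0.12,0.007,0.023,-0.027,0.42,-2.94,0.16,0.007,0.023,-0.027]'

```text
time: 2.6
ee_pos: [0.4766, 0.0471, 0.3581]
orientation: [[0.865, -0.227, 0.448], [-0.206, -0.974, -0.096], [0.458, -0.009, -0.889]]
wrist_force: [0.3, -1.4, -0.5]
opening: 1.004
```

```bash
python3 - <<'E'
from h import *
g=W2+AX*.015
plan([(g-AX*.07,RP,10)])
plan([(g,RP,10)],g-AX*.07,RP)
E
```

```text
now 2.6 [0.4766 0.0471 0.3581] j [ 41. -21. -45. 116.  -8.  52. -15.]
 n 10 step mm 24.8 deg 0.43
[0,-1.92,1.57,0.002,0.005,-0.006,0.01,-1.92,1.57,0.002,0.005,-0.006,0.01,-1.92,1.58,0.002,0.005,-0.006,0.02,-1.91,1.58,0.002,0.005,-0.006,0.01,-1.91,1.59,0.002,0.005,-0.006,0.02,-1.9,1.59,0.002,0.005,-0.006,0.03,-1.91,1.59,0.002,0.005,-0.006,0.03,-1.9,1.6,0.002,0.005,-0.006,0.03,-1.89,1.6,0.002,0.005,-0.006,0.03,-1.9,1.61,0.002,0.005,-0.006]
now 2.6 [0.4766 0.0471 0.3581] j [ 41. -21. -45. 116.  -8.  52. -15.]
 n 10 step mm 7.0 deg 0.00
[0,0,0.7,0,0,0,0,0,0.7,0,0,0,0,0,0.7,0,0,0,0,0,0.7,0,0,0,0,0,0.7,0,0,0,0,0,0.7,0,0,0,0,0,0.7,0,0,0,0,0,0.7,0,0,0,0,0,0.7,0,0,0,0,0,0.7,0,0,0]
```

Emit:
jog_arm --steps '[0,-1.92,1.57,0.002,0.005,-0.006,0.01,-1.92,1.57,0.002,0.005,-0.006,0.01,-1.92,1.58,0.002,0.005,-0.006,0.02,-1.91,1.58,0.002,0.005,-0.006,0.01,-1.91,1.59,0.002,0.005,-0.006,0.02,-1.9,1.59,0.002,0.005,-0.006,0.03,-1.91,1.59,0.002,0.005,-0.006,0.03,-1.9,1.6,0.002,0.005,-0.006,0.03,-1.89,1.6,0.002,0.005,-0.006,0.03,-1.9,1.61,0.002,0.005,-0.006]'

```text
time: 3.43
ee_pos: [0.5825, 0.2053, 0.2258]
orientation: [[0.858, -0.173, 0.484], [-0.148, -0.985, -0.09], [0.492, 0.005, -0.87]]
wrist_force: [0.1, -0.2, 0.9]
opening: 0.995
```

```bash
python3 - <<'E'
from h import *
from station import cams
g=W2+AX*.015
plan([(g,RP,10)])
c=cams.capture("side");cv2.imwrite("pics/s2.png",c["img"][60:360,160:560,::-1])
E
```

```text
now 3.4333 [0.5825 0.2053 0.2258] j [ 22.  19. -65. 112.  53.  52. -81.]
 n 10 step mm 7.9 deg 0.06
[0.03,-0.16,0.77,0.001,0.001,0,0.03,-0.15,0.78,0.001,0.001,0,0.03,-0.16,0.77,0.001,0.001,0,0.03,-0.15,0.78,0.001,0.001,0,0.02,-0.15,0.77,0.001,0.001,0,0.03,-0.16,0.78,0.001,0.001,0,0.02,-0.15,0.77,0.001,0.001,0,0.03,-0.15,0.78,0.001,0.001,0,0.02,-0.15,0.77,0.001,0.001,0,0.02,-0.15,0.78,0.001,0.001,0]
```

View pics/s2.png

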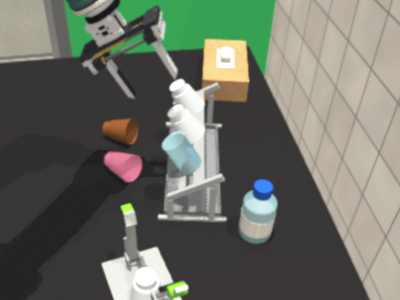

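The gripper is coming in above the middle white beaker (crop (185,118)), and the glass beaker at (182,152) is clear. I'll descend along the axis.

Emit:
jog_arm --steps '[0.03,-0.16,0.3,0,0,0,0.03,-0.15,0.3,0,0,0,0.03,-0.16,0.3,0,0,0,0.03,-0.15,0.3,0,0,0,0.02,-0.15,0.3,0,0,0,0.03,-0.16,0.3,0,0,0,0.02,-0.15,0.3,0,0,0,0.03,-0.15,0.3,0,0,0,0.02,-0.15,0.3,0,0,0,0.02,-0.15,0.3,0,0,0]'

```text
time: 4.32
ee_pos: [0.6018, 0.2164, 0.2026]
orientation: [[0.857, -0.174, 0.485], [-0.149, -0.985, -0.09], [0.493, 0.005, -0.87]]
wrist_force: [0.8, -0.4, 1.1]
opening: 0.998
```

```bash
python3 - <<'E'
from h import *
plan([(W2+AX*.015,RP,10)])
E
```

```text
now 4.3167 [0.6018 0.2164 0.2026] j [ 17.  23. -62. 111.  58.  52. -84.]
 n 10 step mm 4.9 deg 0.05
[-0.01,-0.01,0.49,0.001,0.001,0,0,-0.01,0.49,0.001,0.001,0,-0.01,-0.01,0.49,0.001,0.001,0,0,-0.01,0.49,0.001,0.001,0,-0.01,-0.01,0.48,0.001,0.001,0,-0.01,-0.01,0.49,0.001,0.001,0,-0.01,-0.01,0.49,0.001,0.001,0,0,-0.01,0.49,0.001,0.001,0,-0.01,-0.01,0.49,0.001,0.001,0,-0.01,0,0.49,0.001,0.001,0]
```

Emit:
jog_arm --steps '[0,-0.01,0.55,0.001,0.001,0,0,-0.01,0.55,0.001,0.001,0,0,-0.01,0.55,0.001,0.001,0,0,-0.01,0.55,0.001,0.001,0,0,-0.01,0.55,0.001,0.001,0,0,-0.01,0.55,0.001,0.001,0,0,-0.01,0.55,0.001,0.001,0,0,-0.01,0.55,0.001,0.001,0,0,0,0.2,0,0,0,0,0,0,0,0,0]'

```text
time: 5.15
ee_pos: [0.6243, 0.2131, 0.1623]
orientation: [[0.853, -0.17, 0.493], [-0.148, -0.986, -0.083], [0.5, -0.002, -0.866]]
wrist_force: [-0.6, -0.3, -0.3]
opening: 1.0
```

```bash
python3 - <<'E'
from h import *
plan([(W2+AX*.015,RP,3)])
E
```

```text
now 5.15 [0.6243 0.2131 0.1623] j [ 15.  28. -58. 111.  65.  50. -89.]
 n 3 step mm 0.9 deg 0.05
[-0.01,-0.01,0.09,0,0,-0.001,-0.02,-0.01,0.09,0,0,-0.001,-0.01,-0.01,0.09,0,0,-0.001,0,0,0,0,0,0,0,0,0,0,0,0,0,0,0,0,0,0,0,0,0,0,0,0,0,0,0,0,0,0,0,0,0,0,0,0,0,0,0,0,0,0]
```

Emit:
jog_arm --steps '[-0.02,-0.01,0.12,0,0,0,-0.02,-0.01,0.12,0,0,0,0,0,0,0,0,0,0,0,0,0,0,0,0,0,0,0,0,0,0,0,0,0,0,0,0,0,0,0,0,0,0,0,0,0,0,0,0,0,0,0,0,0,0,0,0,0,0,0]'

```text
time: 5.98
ee_pos: [0.6251, 0.2133, 0.1607]
orientation: [[0.853, -0.169, 0.493], [-0.148, -0.986, -0.083], [0.5, -0.002, -0.866]]
wrist_force: [0.1, -0.1, -0.4]
opening: 0.998
```

Emit:
jog_arm --steps '[0,0,0,0,0,0,0,0,0,0,0,0,0,0,0,0,0,0,0,0,0,0,0,0,0,0,0,0,0,0,0,0,0,0,0,0,0,0,0,0,0,0,0,0,0,0,0,0,0,0,0,0,0,0,0,0,0,0,0,0]' --grip 1

```text
time: 6.82
ee_pos: [0.6251, 0.2133, 0.1607]
orientation: [[0.853, -0.169, 0.493], [-0.148, -0.986, -0.083], [0.5, -0.002, -0.866]]
wrist_force: [-0.6, 0.1, -0.7]
opening: 0.326
```

```bash
python3 - <<'E'
from h import *
from station import cams,monitor
c=cams.capture("side");cv2.imwrite("pics/s3.png",cv2.resize(c["img"][90:290,260:460,::-1],(600,600)))
c=cams.capture("top");cv2.imwrite("pics/t3.png",cv2.resize(c["img"][90:290,130:330,::-1],(600,600)))
print(monitor.get_obs()["opening"],monitor.get_obs()["time"])
E
```

```text
0.23965735107787253 6.9167
```

View pics/s3.png

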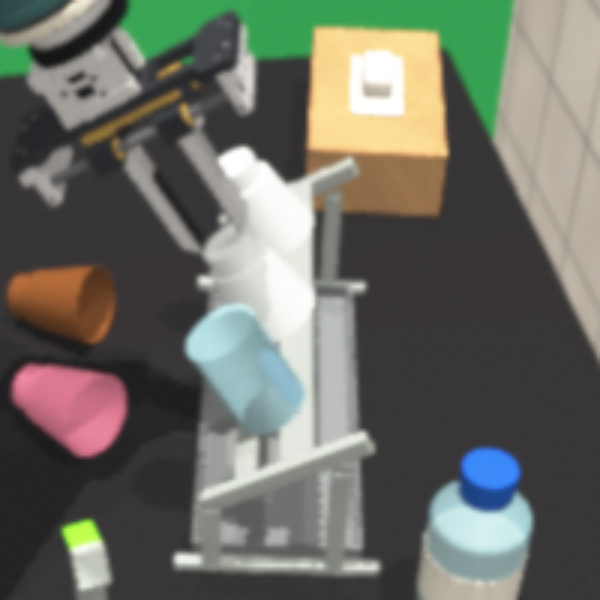

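The fingers closed on nothing. Their tips, at crop (200,240) and (240,230), sit just behind the white beaker's foot (235,245). I'll refit the beakers and the fingertips.

```bash
python3 - <<'E'
from h import *
from station import cams,monitor
np.set_printoptions(precision=4,suppress=True)
for n in("side","top"):
    c=cams.capture(n);np.savez(n+"1.npz",**c);P=cloud(c);Q=P[c["img"].min(2)>110];Q=Q[np.isfinite(Q).all(1)&(Q[:,2]>.02)]
    for nm,o in(("w1",W1),("w2",W2)):
        q=Q[np.linalg.norm(Q-o,axis=1)<.11]
        print(n,nm,*fit(q,o,AX))
    o=monitor.get_obs()
    # points near tool in tool frame
    A=P.reshape(-1,3);m=np.isfinite(A).all(1)
    T=(A[m]-o["ee_pos"])@o["orientation"]; 
    k=(abs(T[:,0])<.06)&(abs(T[:,1])<.06)&(T[:,2]>-.06)&(T[:,2]<.03)
    T=T[k]*1000; col=c["img"].reshape(-1,3)[m][k]
    for lo in range(-60,30,10):
        s=T[(T[:,2]>=lo)&(T[:,2]<lo+10)]
        if len(s): print(lo,len(s),"x",s[:,0].min(),s[:,0].max(),"y",np.percentile(s[:,1],[0,10,50,90,100]))
print(o["opening"],o["ee_pos"])
E
```

```text
side w1 [0.6354 0.3169 0.1736] [ 0.4655 -0.077  -0.8817] 554 0.0009714444516832695
side w2 [0.6181 0.2133 0.1732] [ 0.4916 -0.0798 -0.8671] 756 0.0007852300992449476
-60 65 x -22.216936000886875 25.921039556452907 y [-8.9365 -1.0378  8.4729 11.3505 12.8747]
-50 65 x -21.72661042692151 25.738880211537364 y [-6.6816 -3.8628  8.638  10.9203 13.221 ]
-40 68 x -21.60424341421378 25.00781274108268 y [-8.7528 -3.4255  9.2853 11.6433 12.4893]
-30 33 x -18.235064904729555 23.431419643878975 y [-4.9804  0.3421  8.3289 10.8855 12.2399]
-20 126 x -18.339612825233285 19.6428579723499 y [-17.0529  -8.7735   6.1522  18.7887  22.0797]
-10 66 x -17.51030595155706 19.74807972704977 y [-0.6778  6.5273 15.5658 19.9488 21.7085]
0 127 x -22.812341843912993 25.18047756283396 y [-17.9915   1.3655  17.8033  25.3409  28.1321]
10 97 x -21.3782701872808 27.455001472363012 y [-2.0553  7.1968 21.9602 26.4934 30.6067]
20 92 x -24.401004634314752 28.70671866819079 y [-4.2438  6.8409 22.2621 28.2601 30.5414]
top w1 [0.6362 0.3194 0.1725] [ 0.472  -0.1002 -0.8759] 550 0.0008546081519730511
top w2 [0.6176 0.2162 0.172
[... 199 characters left out ...]
31 7.6529 8.0059 8.3701]
-40 11 x -9.323004434397678 21.44953843939096 y [3.5862 4.3871 7.596  7.8779 8.4211]
-30 13 x -19.002196186752492 16.049715406952465 y [-0.6735  1.7035  7.0383  8.0641  8.416 ]
-20 95 x -15.920850390878847 17.979159420304168 y [-2.557   0.803   8.4742 14.6921 16.8602]
-10 31 x -5.19124994576322 19.92053623232416 y [-2.837   1.1001 11.0398 17.3053 17.7356]
0 90 x -22.26605684164871 23.580275956830146 y [-1.9307  4.4187 15.89   21.4396 23.9536]
10 62 x -19.415159234145687 26.831736404127643 y [-2.1398  2.4621 16.2872 23.9965 25.7128]
20 55 x -16.99843028656967 26.767293311529265 y [-13.6526  -5.5531  16.8714  25.507   26.596 ]
0.16073582867207364 [0.6251 0.2132 0.1606]
```

View pics/t3.png

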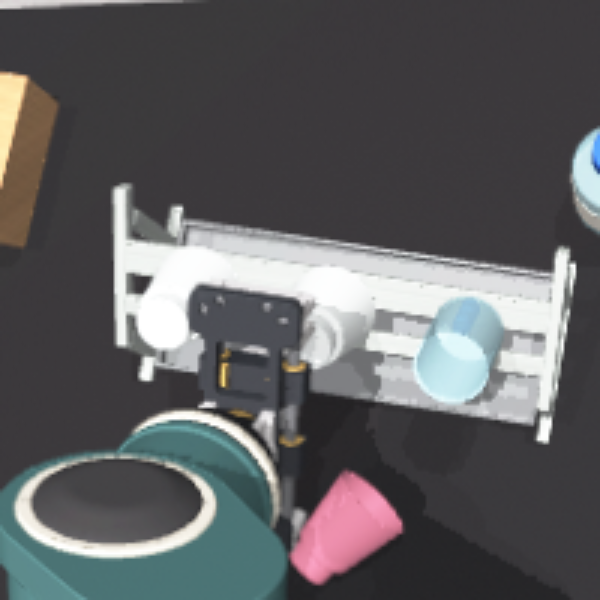

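Emit:
jog_arm --steps '[0,0,-0.6,0,0,0,0,0,-0.6,0,0,0,0,0,-0.6,0,0,0,0,0,-0.6,0,0,0,0,0,-0.6,0,0,0,0,0,-0.6,0,0,0,0,0,0,0,0,0,0,0,0,0,0,0,0,0,0,0,0,0,0,0,0,0,0,0]' --grip 0.6

```text
time: 7.85
ee_pos: [0.6073, 0.2161, 0.1915]
orientation: [[0.853, -0.17, 0.493], [-0.148, -0.985, -0.083], [0.5, -0.002, -0.866]]
wrist_force: [0.5, 0.6, 0.4]
opening: 0.399
```

```bash
cat > tip.py <<'E'
from h import *
from station import cams,monitor
np.set_printoptions(precision=1,suppress=True)
o=monitor.get_obs();print(o["opening"],o["ee_pos"]*1000)
for n in("side","top"):
    c=cams.capture(n);A=cloud(c).reshape(-1,3);m=np.isfinite(A).all(1)
    T=(A[m]-o["ee_pos"])@o["orientation"]*1000;I=c["img"].reshape(-1,3)[m]
    k=(abs(T[:,0])<70)&(abs(T[:,1])<30)&(T[:,2]>-70)&(T[:,2]<18);T=T[k]
    for sg in(-1,1):
        for lo in range(-70,18,8):
            s=T[(T[:,2]>=lo)&(T[:,2]<lo+8)&(T[:,0]*sg>0)]
            if len(s):print(n,sg,lo,len(s),"x",np.percentile(s[:,0],[0,50,100]),"y",np.percentile(s[:,1],[0,50,100]),"zmax",s[:,2].max())
E
python3 tip.py
```

```text
0.39864655746043853 [607.3 216.1 191.5]
side -1 -70 30 x [-29.8 -21.  -16.4] y [-4.6  9.  11.7] zmax -62.3314773079946
side -1 -62 28 x [-30.2 -20.4 -17. ] y [-8.5  9.  12.6] zmax -54.25413118777371
side -1 -54 29 x [-30.  -20.  -16.5] y [-7.5  8.8 13.9] zmax -46.102151755082254
side -1 -46 26 x [-28.9 -20.8 -16.8] y [-7.4  8.9 12. ] zmax -38.15812747667084
side -1 -38 28 x [-28.9 -20.2 -17. ] y [-4.4  8.  11.6] zmax -30.1954483755055
side -1 -30 22 x [-28.8 -19.2 -16.9] y [-5.2  8.1 11.4] zmax -22.161518372308432
side -1 -22 3 x [-18.6 -18.2 -18.1] y [-3.6  2.   6.4] zmax -20.485863178709455
side 1 -70 30 x [19.9 29.4 32.5] y [-6.5 10.4 14.3] zmax -62.10578742488495
side 1 -62 27 x [20.7 29.  32.5] y [-9.3  9.  14.2] zmax -54.09226010865805
side 1 -54 26 x [20.5 28.6 32.8] y [-5.2  8.4 13.2] zmax -46.18323832166729
side 1 -46 26 x [19.7 29.3 32.8] y [-5.5  8.3 12. ] zmax -38.07954843463915
side 1 -38 25 x [21.1 28.6 33.4] y [-8.8  8.9 13.5] zmax -30.01338624088199
side 1 -30 12 x [21.9 24.9 31.4] y [-4.7  9.1 11.1] zmax -22.605275991887094
side 1 -22 1 x [20. 20. 20.] y [7.1 7.1 7.1
[... 280 characters left out ...]
-26.9] y [7.4 7.5 7.6] zmax -40.97623314585877
top -1 -38 3 x [-29.9 -28.4 -27.7] y [6.5 7.4 7.9] zmax -30.692853956810655
top -1 -30 6 x [-28.3 -23.4 -18.8] y [6.7 7.2 8.1] zmax -25.204556367967307
top -1 -22 2 x [-22.4 -22.3 -22.3] y [6.7 7.3 7.9] zmax -17.351908279489386
top 1 -62 3 x [25.9 26.9 28.2] y [6.9 7.4 8.2] zmax -54.0559794191429
top 1 -54 8 x [19.5 25.  30.7] y [6.6 7.3 8.1] zmax -47.152760006340145
top 1 -46 8 x [22.6 29.7 31.3] y [5.5 7.6 8.4] zmax -38.13479438977638
top 1 -38 5 x [21.2 24.5 29.9] y [6.3 7.2 8. ] zmax -31.382939289075644
top 1 -30 4 x [21.9 25.3 29.3] y [7.2 7.6 7.7] zmax -26.169231949207717
top 1 10 1 x [3.4 3.4 3.4] y [15.2 15.2 15.2] zmax 17.73860443519251
```

Both cameras put the physical fingertips about 18 mm short of the reported TCP, so I'll go deeper: TCP 32 mm past the closed end, which puts the tips about 14 mm past it.

```bash
python3 - <<'E'
from h import *
plan([(W2-AX*.005,RP,5),(W2+AX*.032,RP,10)])
E
```

```text
now 7.95 [0.6073 0.2162 0.1915] j [ 17.  24. -61. 111.  60.  51. -86.]
 n 5 step mm 3.3 deg 0.03
 n 10 step mm 3.7 deg 0.02
[0,0,0.33,0,0,0,0,0,0.33,0,0,0,-0.01,-0.01,0.33,0,0,0,0,0,0.34,0,0,0,0,0,0.33,0,0,0,0,0,0.37,0,0,0,0,0,0.37,0,0,0,0,0,0.37,0,0,0,0,0,0.37,0,0,0,0,0,0.37,0,0,0]
[0,0,0.37,0,0,0,0,0,0.37,0,0,0,0,0,0.37,0,0,0,0,0.01,0.37,0,0,0,0,0,0.37,0,0,0,0,0,0,0,0,0,0,0,0,0,0,0,0,0,0,0,0,0,0,0,0,0,0,0,0,0,0,0,0,0]
```

Emit:
jog_arm --steps '[0,0,0.33,0,0,0,0,0,0.33,0,0,0,0,0,0.33,0,0,0,0,0,0.33,0,0,0,0,0,0.33,0,0,0,0,0,0.37,0,0,0,0,0,0.37,0,0,0,0,0,0.37,0,0,0,0,0,0.3,0,0,0,0,0,0.2,0,0,0]' --grip 0

```text
time: 8.78
ee_pos: [0.6235, 0.2134, 0.1631]
orientation: [[0.853, -0.17, 0.493], [-0.148, -0.986, -0.083], [0.5, -0.002, -0.866]]
wrist_force: [-0.4, -0.7, -0.4]
opening: 0.999
```

Emit:
jog_arm --steps '[0,0,0.32,0,0,0,0,0,0.32,0,0,0,0,0,0.32,0,0,0,0,0,0.32,0,0,0,0,0,0.32,0,0,0,0,0,0.32,0,0,0,0,0,0.2,0,0,0,0,0,0,0,0,0,0,0,0,0,0,0,0,0,0,0,0,0]'

```text
time: 9.62
ee_pos: [0.6339, 0.2119, 0.1454]
orientation: [[0.853, -0.169, 0.493], [-0.148, -0.986, -0.083], [0.5, -0.002, -0.866]]
wrist_force: [0.5, -0.4, 0.3]
opening: 0.999
```

```bash
python3 - <<'E'
from h import *
plan([(W2+AX*.032,RP,3)])
E
python3 tip.py | grep -v "top 1"|head -20
```

```text
now 9.6167 [0.6339 0.2119 0.1454] j [ 13.  30. -56. 111.  67.  49. -90.]
 n 3 step mm 0.2 deg 0.06
[-0.01,0,0.01,-0.001,-0.001,-0.001,-0.01,0.01,0,-0.001,-0.001,-0.001,-0.01,0,0.01,-0.001,-0.001,-0.001,0,0,0,0,0,0,0,0,0,0,0,0,0,0,0,0,0,0,0,0,0,0,0,0,0,0,0,0,0,0,0,0,0,0,0,0,0,0,0,0,0,0]
0.9987418000414859 [633.9 211.9 145.4]
side -1 -70 28 x [-56.8 -48.8 -45.1] y [-8.8  9.7 12.5] zmax -62.079006102981424
side -1 -62 28 x [-56.7 -48.1 -44.6] y [-6.2  9.3 14.4] zmax -54.16457456007809
side -1 -54 24 x [-57.8 -47.7 -45.1] y [-8.5  8.3 14.8] zmax -46.148766403772285
side -1 -46 25 x [-58.6 -49.7 -45.1] y [-7.5  9.1 15.1] zmax -38.18758494305687
side -1 -38 75 x [-56.  -11.   -0.1] y [-17.8   4.7  19.5] zmax -30.31508302418112
side -1 -30 44 x [-59.3 -45.8  -0.1] y [-7.9  9.8 23.8] zmax -22.32098801168685
side -1 -22 29 x [-50.7  -9.   -0.2] y [-6.5 18.1 26.8] zmax -14.0258845094348
side -1 -14 33 x [-23.3  -9.8  -0.4] y [ 0.9 22.1 28.3] zmax -6.009072939685008
side -1 -6 22 x [-22.7 -10.3  -0.6] y [14.9 23.8 27.6] zmax 1.8684769369393475
side -1 2 20 x [-24.2 -10.5  -0.2] y [13.3 23.9 29.2] zmax 8.036621766751162
side -1 10 2 x [-2.2 -1.2 -0.2] y [26.2 27.9 29.7] zmax 11.766284971135763
side 1 -70 26 x [47.9 56.4 59.3] y [-5.4  7.8 10.9] zmax -62.12492688925613
side 1 -62 23 x [48.4 56.3 59. ] y [-7.4  8.9 13.8] zmax -54.17090355029243
side 1 -54 24 x [48.7 56.7 59.3] y [-8.4  8.7 12.3] zmax -46.100182027205854
side 1 -46 21 x [47.6 56.6 60. ] y [-9.5  8.5 13.7] zmax -38.374643175061486
side 1 -38 89 x [ 0.  11.3 60. ] y [-18.7   5.5  23.4] zmax -30.007531461417287
side 1 -30 45 x [ 0.6 13.7 54. ] y [-12.7  13.9  24.1] zmax -22.45406804813101
side 1 -22 49 x [ 0.2 13.6 23.8] y [-13.8  15.2  25.5] zmax -14.011032935266519
side 1 -14 66 x [ 0.9 16.4 26.8] y [-17.   17.8  28.4] zmax -6.0004372377511555
```

Emit:
jog_arm --steps '[0,0,0.1,0,0,0,0,0,0.1,0,0,0,0,0,0,0,0,0,0,0,0,0,0,0,0,0,0,0,0,0,0,0,0,0,0,0,0,0,0,0,0,0,0,0,0,0,0,0,0,0,0,0,0,0,0,0,0,0,0,0]' --grip 1

```text
time: 10.55
ee_pos: [0.6348, 0.2116, 0.1435]
orientation: [[0.853, -0.169, 0.493], [-0.148, -0.986, -0.083], [0.5, -0.002, -0.866]]
wrist_force: [-1.0, -0.1, -0.4]
opening: 0.398
```

```bash
python3 - <<'E'
from h import *
o=W2+AX*.034
T0=np.array([.5,.05,.36]);
plan([(o-AX*.09,RP,20)])
E
```

```text
now 10.55 [0.6348 0.2116 0.1435] j [ 13.  30. -56. 111.  68.  49. -90.]
 n 20 step mm 4.5 deg 0.01
[0,0,-0.45,0,0,0,0,0,-0.45,0,0,0,0,0,-0.45,0,0,0,0,0,-0.45,0,0,0,0,0,-0.45,0,0,0,0,0,-0.45,0,0,0,0,0,-0.45,0,0,0,0,0,-0.45,0,0,0,-0.01,0,-0.45,0,0,0,0,-0.01,-0.45,0,0,0]
[0,0,-0.45,0,0,0,0,0,-0.45,0,0,0,0,0,-0.45,0,0,0,0,0,-0.45,0,0,0,0,0,-0.45,0,0,0,0,0,-0.45,0,0,0,0,0,-0.45,0,0,0,0,0,-0.45,0,0,0,0,0,-0.45,0,0,0,0,0,-0.45,0,0,0]
```

Emit:
jog_arm --steps '[0,0,-0.3,0,0,0,0,0,-0.6,0,0,0,0,0,-0.9,0,0,0,0,0,-0.9,0,0,0,0,0,-0.9,0,0,0,0,0,-0.9,0,0,0,0,0,-1,0,0,0,0,0,-1,0,0,0,0,0,-1,0,0,0,0,0,-1,0,0,0]'

```text
time: 11.38
ee_pos: [0.5924, 0.2188, 0.2181]
orientation: [[0.853, -0.169, 0.493], [-0.148, -0.986, -0.083], [0.5, -0.002, -0.866]]
wrist_force: [0.0, 0.3, -1.0]
opening: 0.397
```

```bash
python3 - <<'E'
from h import *
plan([([.55,.19,.32],Rt([.2,-.03,-.97],[1,-.08,0]),10),([.52,-.05,.31],RC,15),([.518,-.158,.25],RC,5)])
from station import cams
c=cams.capture("side");cv2.imwrite("pics/s4.png",c["img"][40:440,160:560,::-1])
E
```

```text
now 11.3833 [0.5924 0.2188 0.2181] j [ 19.  21. -64. 111.  56.  52. -83.]
 n 10 step mm 11.4 deg 1.90
 n 15 step mm 16.1 deg 1.46
 n 5 step mm 24.7 deg 0.10
[0.19,0.35,-1.07,0.002,-0.032,-0.009,0.15,0.36,-1.07,0.002,-0.032,-0.009,0.12,0.35,-1.08,0.002,-0.032,-0.009,0.08,0.35,-1.08,0.002,-0.032,-0.009,0.04,0.35,-1.09,0.002,-0.032,-0.009,0,0.35,-1.09,0.002,-0.032,-0.009,-0.03,0.34,-1.08,0.002,-0.032,-0.009,-0.08,0.35,-1.09,0.002,-0.032,-0.009,-0.11,0.34,-1.08,0.002,-0.032,-0.009,-0.15,0.33,-1.08,0.002,-0.032,-0.009]
[-0.09,1.61,0.07,0.003,-0.013,-0.022,-0.12,1.61,0.06,0.003,-0.013,-0.022,-0.16,1.6,0.07,0.003,-0.013,-0.022,-0.19,1.6,0.05,0.003,-0.013,-0.022,-0.23,1.6,0.06,0.003,-0.013,-0.022,-0.26,1.59,0.06,0.003,-0.013,-0.022,-0.29,1.59,0.05,0.003,-0.013,-0.022,-0.33,1.58,0.06,0.003,-0.013,-0.022,-0.36,1.57,0.05,0.003,-0.013,-0.022,-0.4,1.56,0.05,0.003,-0.013,-0.022]
[-0.43,1.56,0.06,0.003,-0.013,-0.022,-0.46,1.54,0.05,0.003,-0.013,-0.022,-0.5,1.54,0.06,0.003,-0.013,-0.022,-0.53,1.52,0.06,0.003,-0.013,-0.022,-0.56,1.51,0.06,0.003,-0.013,-0.022,-0.59,2.08,1.2,0,-0.001,0.001,-0.58,2.08,1.2,0,-0.001,0.001,-0.58,2.08,1.2,0,-0.001,0.001,-0.57,2.09,1.2,0,-0.001,0.001,-0.57,2.08,1.2,0,-0.001,0.001]
```

View pics/s4.png

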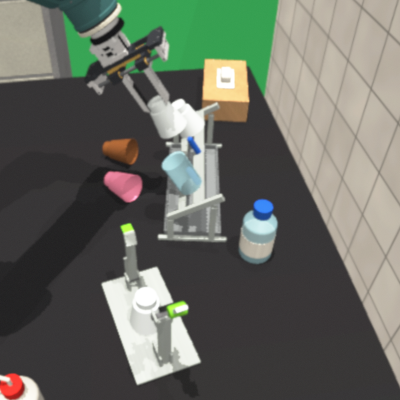

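The white beaker is held (168,115) and clear of its peg (195,147). Next I'll carry it over.

Emit:
jog_arm --steps '[0.19,0.35,-1.07,0.002,-0.032,-0.009,0.15,0.36,-1.07,0.002,-0.032,-0.009,0.12,0.35,-1.08,0.002,-0.032,-0.009,0.08,0.35,-1.08,0.002,-0.032,-0.009,0.04,0.35,-1.09,0.002,-0.032,-0.009,0,0.35,-0.9,0.002,-0.032,-0.009,-0.03,0.34,-0.8,0.002,-0.032,-0.009,-0.08,0.35,-0.6,0.002,-0.032,-0.009,-0.11,0.34,-0.5,0.002,-0.032,-0.009,-0.15,0.33,-0.4,0.002,-0.032,-0.009]'

```text
time: 12.27
ee_pos: [0.5565, 0.1888, 0.2984]
orientation: [[0.977, -0.079, 0.199], [-0.075, -0.997, -0.027], [0.201, 0.011, -0.98]]
wrist_force: [0.2, 0.9, -0.9]
opening: 0.397
```

```bash
python3 - <<'E'
from h import *
plan([([.52,-.05,.29],RC,15),([.518,-.158,.25],RC,5)])
E
```

```text
now 12.2667 [0.5565 0.1888 0.2984] j [ 31.  20. -70.  97.  29.  69. -50.]
 n 15 step mm 16.1 deg 1.46
 n 5 step mm 23.0 deg 0.09
[-0.13,1.61,0.05,0.003,-0.013,-0.022,-0.16,1.6,0.04,0.003,-0.013,-0.022,-0.2,1.6,0.05,0.003,-0.013,-0.022,-0.23,1.59,0.04,0.003,-0.013,-0.022,-0.27,1.59,0.04,0.003,-0.013,-0.022,-0.3,1.58,0.04,0.003,-0.013,-0.022,-0.34,1.58,0.04,0.003,-0.013,-0.022,-0.37,1.56,0.04,0.003,-0.013,-0.022,-0.4,1.56,0.03,0.003,-0.013,-0.022,-0.44,1.55,0.04,0.003,-0.013,-0.022]
[-0.47,1.54,0.04,0.003,-0.013,-0.022,-0.51,1.53,0.05,0.003,-0.013,-0.022,-0.54,1.52,0.04,0.003,-0.013,-0.022,-0.57,1.51,0.05,0.003,-0.013,-0.022,-0.6,1.49,0.05,0.003,-0.013,-0.022,-0.58,2.08,0.8,0,-0.001,0.001,-0.58,2.08,0.8,0,-0.001,0.001,-0.58,2.09,0.8,0,-0.001,0.001,-0.57,2.08,0.8,0,-0.001,0.001,-0.57,2.08,0.8,0,-0.001,0.001]
```

Emit:
jog_arm --steps '[-0.13,1.6,0.05,0.003,-0.013,-0.022,-0.16,1.6,0.04,0.003,-0.013,-0.022,-0.2,1.6,0.05,0.003,-0.013,-0.022,-0.23,1.6,0.04,0.003,-0.013,-0.022,-0.27,1.6,0.04,0.003,-0.013,-0.022,-0.3,1.6,0.04,0.003,-0.013,-0.022,-0.34,1.6,0.04,0.003,-0.013,-0.022,-0.37,1.56,0.04,0.003,-0.013,-0.022,-0.4,1.56,0.03,0.003,-0.013,-0.022,-0.44,1.55,0.04,0.003,-0.013,-0.022]'

```text
time: 13.1
ee_pos: [0.532, 0.0286, 0.2923]
orientation: [[0.987, 0.143, 0.071], [0.144, -0.99, -0.001], [0.07, 0.012, -0.998]]
wrist_force: [-0.3, -0.1, -0.4]
opening: 0.392
```

```bash
python3 - <<'E'
from h import *
plan([([.518,-.158,.25],RC,10)])
E
```

```text
now 13.1 [0.532  0.0286 0.2923] j [ 52.  18. -71.  99.  19.  72. -14.]
 n 10 step mm 19.2 deg 0.71
[-0.44,1.82,0.42,0.002,-0.007,-0.01,-0.45,1.82,0.41,0.002,-0.007,-0.01,-0.46,1.81,0.41,0.002,-0.007,-0.01,-0.48,1.81,0.42,0.002,-0.007,-0.01,-0.5,1.81,0.41,0.002,-0.007,-0.01,-0.51,1.8,0.41,0.002,-0.007,-0.01,-0.53,1.8,0.42,0.002,-0.007,-0.01,-0.54,1.79,0.41,0.002,-0.007,-0.01,-0.56,1.79,0.42,0.002,-0.007,-0.01,-0.57,1.78,0.41,0.002,-0.007,-0.01]
```

Emit:
jog_arm --steps '[-0.44,1.82,0.4,0.002,-0.007,-0.01,-0.45,1.82,0.4,0.002,-0.007,-0.01,-0.46,1.8,0.4,0.002,-0.007,-0.01,-0.48,1.8,0.4,0.002,-0.007,-0.01,-0.5,1.8,0.4,0.002,-0.007,-0.01,-0.51,1.8,0.4,0.002,-0.007,-0.01,-0.53,1.8,0.4,0.002,-0.007,-0.01,-0.54,1.8,0.4,0.002,-0.007,-0.01,-0.56,1.8,0.4,0.002,-0.007,-0.01,-0.57,1.8,0.4,0.002,-0.007,-0.01]'

```text
time: 13.93
ee_pos: [0.5178, -0.1582, 0.2512]
orientation: [[0.971, 0.241, -0.002], [0.241, -0.97, 0.005], [-0.001, -0.005, -1.0]]
wrist_force: [-0.4, 0.1, 0.4]
opening: 0.402
```

```bash
cat > held.py <<'E'
import sys
from h import *
from station import cams,monitor
np.set_printoptions(precision=4,suppress=True)
low=np.array(eval(sys.argv[1])) if len(sys.argv)>1 else CC
o=monitor.get_obs();z=o["orientation"][:,2]
g=o["ee_pos"]-z*.034;print("t",o["time"],"tcp",o["ee_pos"],"z",z,"j",o["joints"].round(0),"guess",g)
D=[]
for n in("side","top"):
    c=cams.capture(n);P=cloud(c);Q=P[c["img"].min(2)>110];Q=Q[np.isfinite(Q).all(1)&(Q[:,2]>.02)]
    def f(o0,a0,fx):
        q=Q-o0;s=q@a0;r=np.linalg.norm(q-s[:,None]*a0,axis=1)
        return fit(Q[(s>-.01)&(s<.09)&(r<.05)],o0,a0,fx)
    h=f(g,z,False); l=f(low,np.array([0,0,-1.]),True)
    print(n,"held",*h,"| low",l[0],l[2],l[3],"| mouth-centre held-low",h[0]+h[1]*.05-l[0])
E
python3 held.py
```

```text
t 13.9333 tcp [ 0.5178 -0.1582  0.2512] z [-0.0017  0.0047 -1.    ] j [ 66.  25. -68.  98.  23.  73.   7.] guess [ 0.5179 -0.1584  0.2852]
side held [ 0.5183 -0.1597  0.2857] [-0.011   0.005  -0.9999] 1815 0.0005049898981718533 | low [ 0.5185 -0.1581  0.0879] 968 0.0005901463665379961 | mouth-centre held-low [-0.0007 -0.0013  0.1477]
top held [ 0.516  -0.1622  0.2838] [-0.0021 -0.0006 -1.    ] 454 0.0004263558513168598 | low [ 0.5171 -0.1568  0.0877] 318 0.00041596728462180133 | mouth-centre held-low [-0.0012 -0.0054  0.1461]
```

Emit:
jog_arm --steps '[0.01,-0.02,0.8,0,0,0,0.01,-0.02,1.4,0,0,0,0.01,-0.02,1.8,0,0,0,0.01,-0.02,1.8,0,0,0,0.01,-0.02,1.8,0,0,0,0,-0.02,1.8,0,0,0,0,-0.02,1.8,0,0,0,0,-0.02,1.4,0,0,0,0,0,1.0,0,0,0,0,0,0.6,0,0,0]'

```text
time: 14.87
ee_pos: [0.5175, -0.1542, 0.1079]
orientation: [[0.97, 0.242, -0.002], [0.242, -0.97, 0.005], [-0.001, -0.006, -1.0]]
wrist_force: [0.5, 0.0, -1.3]
opening: 0.397
```

```bash
python3 held.py
```

```text
t 14.8667 tcp [ 0.5175 -0.1542  0.1079] z [-0.0024  0.0053 -1.    ] j [ 59.  33. -60. 107.  33.  59.  -1.] guess [ 0.5176 -0.1544  0.1419]
side held [ 0.518  -0.1563  0.1422] [-0.0086  0.0162 -0.9998] 1282 0.00057051887269037 | low [ 0.5188 -0.1589  0.1233] 422 0.0010050002505780906 | mouth-centre held-low [-0.0012  0.0034 -0.031 ]
top held [ 0.5171 -0.1542  0.141 ] [-0.0179  0.0044 -0.9998] 229 0.0003404956130139945 | low [ 0.516  -0.1539  0.1408] 128 0.00031357148721980726 | mouth-centre held-low [ 0.0002 -0.0001 -0.0498]
```

Emit:
jog_arm --steps '[0,0.05,0,0,0,0,0,0.06,0,0,0,0,0,0.06,0.2,0,0,0,0,0.06,0.3,0,0,0,0,0.05,0.4,0,0,0,0,0,0.4,0,0,0,0,0,0.4,0,0,0,0,0,0.3,0,0,0,0,0,0.2,0,0,0,0,0,0,0,0,0]'

```text
time: 15.8
ee_pos: [0.5184, -0.1574, 0.0867]
orientation: [[0.971, 0.241, -0.002], [0.241, -0.971, 0.005], [-0.001, -0.005, -1.0]]
wrist_force: [-0.1, -0.0, -1.0]
opening: 0.397
```

```bash
python3 held.py
```

```text
t 15.8 tcp [ 0.5184 -0.1574  0.0867] z [-0.002  0.005 -1.   ] j [ 58.  35. -58. 108.  35.  58.  -2.] guess [ 0.5185 -0.1575  0.1207]
side held [ 0.5191 -0.1595  0.1211] [-0.0119  0.0202 -0.9997] 1143 0.000578258572654821 | low [ 0.5186 -0.1582  0.1221] 588 0.0005544306218096428 | mouth-centre held-low [-0.     -0.0003 -0.051 ]
top held [ 0.5176 -0.1574  0.1213] [-0.0056  0.0033 -1.    ] 216 0.0004101348623502694 | low [ 0.5172 -0.1569  0.1195] 178 0.0003486824182481498 | mouth-centre held-low [ 0.0002 -0.0004 -0.0482]
```

Emit:
jog_arm --steps '[0,0,0.12,0,0,0,0,0,0.12,0,0,0,0,0,0.12,0,0,0,0,0,0.12,0,0,0,0,0,0.12,0,0,0,0,0,0.12,0,0,0,0,0,0.1,0,0,0,0,0,0.08,0,0,0,0,0,0.05,0,0,0,0,0,0,0,0,0]'

```text
time: 16.73
ee_pos: [0.5186, -0.1574, 0.0776]
orientation: [[0.971, 0.241, -0.002], [0.241, -0.971, 0.005], [-0.0, -0.005, -1.0]]
wrist_force: [-0.4, -0.4, -1.1]
opening: 0.397
```

Emit:
jog_arm --steps '[0,0,0.05,0,0,0,0,0,0.05,0,0,0,0,0,0.05,0,0,0,0,0,0.05,0,0,0,0,0,0.02,0,0,0,0,0,0,0,0,0,0,0,0,0,0,0,0,0,0,0,0,0,0,0,0,0,0,0,0,0,0,0,0,0]'

```text
time: 17.57
ee_pos: [0.5188, -0.1575, 0.0759]
orientation: [[0.971, 0.241, -0.001], [0.241, -0.971, 0.004], [0.0, -0.005, -1.0]]
wrist_force: [-2.8, 0.9, 6.9]
opening: 0.396
```

```bash
python3 held.py
```

```text
t 17.5667 tcp [ 0.5188 -0.1575  0.0759] z [-0.0011  0.0044 -1.    ] j [ 58.  36. -58. 108.  36.  57.  -2.] guess [ 0.5189 -0.1576  0.1099]
side held [ 0.5194 -0.1595  0.1102] [-0.0102  0.0172 -0.9998] 1085 0.0005991239999391804 | low [ 0.519  -0.1587  0.1099] 699 0.0005935908476069092 | mouth-centre held-low [-0.0001  0.0001 -0.0497]
top held [ 0.518  -0.157   0.1099] [-0.0059 -0.0054 -1.    ] 199 0.00034704620767402766 | low [ 0.5176 -0.1573  0.1098] 199 0.0003509652094512158 | mouth-centre held-low [ 0.0001  0.     -0.0499]
```

It's home: 7 N of contact, and the closed end at z = 0.110, 22 mm above beaker_c's. I'll release and go up.

Emit:
jog_arm --steps '[0,0,0.02,0,0,0,0,0,0,0,0,0,0,0,0,0,0,0,0,0,0,0,0,0,0,0,0,0,0,0,0,0,0,0,0,0,0,0,0,0,0,0,0,0,0,0,0,0,0,0,0,0,0,0,0,0,0,0,0,0]'

```text
time: 18.5
ee_pos: [0.5189, -0.1575, 0.0758]
orientation: [[0.971, 0.241, -0.001], [0.241, -0.971, 0.004], [0.0, -0.004, -1.0]]
wrist_force: [-1.7, -0.2, 8.6]
opening: 0.394
```

Emit:
jog_arm --steps '[0,0,0,0,0,0,0,0,0,0,0,0,0,0,0,0,0,0,0,0,0,0,0,0,0,0,0,0,0,0,0,0,-0.2,0,0,0,0,0,-0.5,0,0,0,0,0,-1,0,0,0,0,0,-1.5,0,0,0,0,0,-1.8,0,0,0]' --grip 0.3

```text
time: 19.33
ee_pos: [0.5185, -0.1575, 0.1266]
orientation: [[0.971, 0.241, -0.002], [0.241, -0.971, 0.005], [-0.001, -0.005, -1.0]]
wrist_force: [-0.3, 0.4, 1.2]
opening: 0.703
```

```bash
python3 - <<'E'
from h import *
from station import cams
g=W1+AX*.033
for n,c0 in(("side",[.5186,-.1582,.110]),("top",[.5172,-.1568,.1097])):
    c=cams.capture(n);P=cloud(c);Q=P[c["img"].min(2)>110];Q=Q[np.isfinite(Q).all(1)&(Q[:,2]>.02)]
    print(n,fit(Q[np.linalg.norm(Q-c0,axis=1)<.1],np.array(c0),[0,0,-1.],False))
plan([([.518,-.14,.26],RC,8),([.54,.20,.28],RP,22),(g-AX*.06,RP,10)])
E
```

```text
side (array([ 0.51937882, -0.15935916,  0.1100836 ]), array([-0.00333526,  0.01454063, -0.99988872]), 1113, np.float64(0.0006375385432177927))
top (array([ 0.51781491, -0.15730738,  0.10954092]), array([ 8.34195102e-04,  1.16383262e-03, -9.99998975e-01]), 358, np.float64(0.00041226592879292884))
now 19.4333 [ 0.5202 -0.1578  0.1288] j [ 61.  32. -61. 106.  32.  61.   1.]
 n 8 step mm 16.6 deg 0.04
 n 22 step mm 15.5 deg 1.72
 n 10 step mm 16.9 deg 0.05
[0.03,-0.23,-1.64,0,0,0,0.03,-0.22,-1.64,0,0,0,0.03,-0.23,-1.64,0,0,0,0.04,-0.23,-1.64,0,0,0,0.03,-0.23,-1.63,0,0,0,0.03,-0.22,-1.64,0,0,0,0.03,-0.23,-1.64,0,0,0,0.03,-0.23,-1.64,0,0,0,0.47,-1.48,-0.09,-0.005,0.023,0.018,0.44,-1.48,-0.08,-0.005,0.023,0.018]
[0.42,-1.49,-0.08,-0.005,0.023,0.018,0.4,-1.5,-0.08,-0.005,0.023,0.018,0.37,-1.5,-0.07,-0.005,0.023,0.018,0.34,-1.51,-0.08,-0.005,0.023,0.018,0.32,-1.52,-0.08,-0.005,0.023,0.018,0.29,-1.52,-0.07,-0.005,0.023,0.018,0.27,-1.53,-0.08,-0.005,0.023,0.018,0.24,-1.53,-0.08,-0.005,0.023,0.018,0.22,-1.53,-0.08,-0.005,0.023,0.018,0.19,-1.54,-0.09,-0.005,0.023,0.018]
[0.16,-1.54,-0.09,-0.005,0.023,0.018,0.14,-1.54,-0.09,-0.005,0.023,0.018,0.12,-1.55,-0.1,-0.005,0.023,0.018,0.08,-1.54,-0.1,-0.005,0.023,0.018,0.07,-1.55,-0.11,-0.005,0.023,0.018,0.03,-1.54,-0.12,-0.005,0.023,0.018,0.02,-1.55,-0.12,-0.005,0.023,0.018,-0.02,-1.55,-0.13,-0.005,0.023,0.018,-0.03,-1.54,-0.14,-0.005,0.023,0.018,-0.07,-1.54,-0.15,-0.005,0.023,0.018]
[0.12,-1.33,1.03,0,0.001,0.001,0.13,-1.33,1.03,0,0.001,0.001,0.11,-1.32,1.03,0,0.001,0.001,0.12,-1.33,1.03,0,0.001,0.001,0.12,-1.33,1.03,0,0.001,0.001,0.11,-1.33,1.04,0,0.001,0.001,0.11,-1.33,1.03,0,0.001,0.001,0.1,-1.33,1.03,0,0.001,0.001,0.11,-1.32,1.03,0,0.001,0.001,0.1,-1.33,1.03,0,0.001,0.001]
```

Emit:
jog_arm --steps '[0,-0.23,-1.6,0,0,0,0,-0.22,-1.6,0,0,0,0,-0.23,-1.6,0,0,0,0,-0.23,-1.6,0,0,0,0,-0.23,-1.6,0,0,0,0,-0.22,-1.6,0,0,0,0,-0.23,-1.6,0,0,0,0.03,-0.23,-1.6,0,0,0,0.47,-1.48,-0.09,-0.005,0.023,0.018,0.44,-1.48,-0.08,-0.005,0.023,0.018]' --grip 0

```text
time: 20.27
ee_pos: [0.5173, -0.1094, 0.2564]
orientation: [[0.978, 0.204, 0.048], [0.204, -0.979, 0.005], [0.048, 0.005, -0.999]]
wrist_force: [0.6, 0.4, -1.0]
opening: 0.998
```

Emit:
jog_arm --steps '[0.42,-1.49,-0.08,-0.005,0.023,0.018,0.4,-1.5,-0.08,-0.005,0.023,0.018,0.37,-1.5,-0.07,-0.005,0.023,0.018,0.34,-1.51,-0.08,-0.005,0.023,0.018,0.32,-1.52,-0.08,-0.005,0.023,0.018,0.29,-1.52,-0.07,-0.005,0.023,0.018,0.27,-1.53,-0.08,-0.005,0.023,0.018,0.24,-1.53,-0.08,-0.005,0.023,0.018,0.22,-1.53,-0.08,-0.005,0.023,0.018,0.19,-1.54,-0.09,-0.005,0.023,0.018]'

```text
time: 21.1
ee_pos: [0.5267, 0.0458, 0.2651]
orientation: [[0.961, 0.021, 0.277], [0.027, -0.999, -0.019], [0.277, 0.025, -0.961]]
wrist_force: [0.2, 0.5, 0.1]
opening: 1.002
```

Emit:
jog_arm --steps '[0.16,-1.54,-0.09,-0.005,0.023,0.018,0.14,-1.54,-0.09,-0.005,0.023,0.018,0.12,-1.55,-0.1,-0.005,0.023,0.018,0.08,-1.54,-0.1,-0.005,0.023,0.018,0.07,-1.55,-0.11,-0.005,0.023,0.018,0.03,-1.54,-0.12,-0.005,0.023,0.018,0.02,-1.55,-0.12,-0.005,0.023,0.018,-0.02,-1.55,-0.13,-0.005,0.023,0.018,-0.03,-1.54,-0.14,-0.005,0.023,0.018,-0.07,-1.54,-0.15,-0.005,0.023,0.018]'

```text
time: 21.93
ee_pos: [0.5368, 0.2002, 0.2746]
orientation: [[0.859, -0.164, 0.486], [-0.142, -0.987, -0.082], [0.492, 0.001, -0.87]]
wrist_force: [0.4, -0.2, -0.2]
opening: 1.0
```

```bash
python3 - <<'E'
from h import *
g=W1+AX*.034
plan([(g-AX*.055,RP,10)])
E
```

```text
now 21.9333 [0.5368 0.2002 0.2746] j [ 32.   6. -71. 114.  37.  49. -69.]
 n 10 step mm 17.1 deg 0.05
[0.18,-1.33,1.06,0,0.001,0.001,0.17,-1.33,1.06,0,0.001,0.001,0.18,-1.33,1.06,0,0.001,0.001,0.17,-1.33,1.06,0,0.001,0.001,0.17,-1.33,1.06,0,0.001,0.001,0.16,-1.33,1.06,0,0.001,0.001,0.17,-1.33,1.06,0,0.001,0.001,0.16,-1.34,1.06,0,0.001,0.001,0.16,-1.33,1.06,0,0.001,0.001,0.15,-1.33,1.06,0,0.001,0.001]
```

Emit:
jog_arm --steps '[0.17,-1.33,1.06,0,0.001,0.001,0.17,-1.33,1.06,0,0.001,0.001,0.17,-1.33,1.06,0,0.001,0.001,0.17,-1.33,1.06,0,0.001,0.001,0.17,-1.33,1.06,0,0.001,0.001,0.17,-1.33,1.06,0,0.001,0.001,0.17,-1.33,1.06,0,0.001,0.001,0.16,-1.33,1.06,0,0.001,0.001,0.16,-1.33,1.06,0,0.001,0.001,0.15,-1.33,1.06,0,0.001,0.001]'

```text
time: 22.77
ee_pos: [0.6253, 0.32, 0.1901]
orientation: [[0.853, -0.172, 0.492], [-0.151, -0.985, -0.083], [0.499, -0.004, -0.867]]
wrist_force: [0.8, -0.2, 0.3]
opening: 1.0
```

```bash
python3 - <<'E'
from h import *
plan([(W1+AX*.034,RP,9)])
E
```

```text
now 22.7667 [0.6253 0.32   0.1901] j [  2.  32. -57. 101.  64.  59. -92.]
 n 9 step mm 6.0 deg 0.03
[0,0,0.6,0,0,0,0.01,0,0.61,0,0,0,0,-0.01,0.6,0,0,0,0.01,0,0.6,0,0,0,0,0,0.6,0,0,0,0.01,0,0.61,0,0,0,0,0,0.6,0,0,0,0,-0.01,0.6,0,0,0,0.01,0,0.6,0,0,0,0,0,0,0,0,0]
```

Emit:
jog_arm --steps '[0,0,0.5,0,0,0,0,0,0.6,0,0,0,0,0,0.6,0,0,0,0,0,0.6,0,0,0,0,0,0.6,0,0,0,0,0,0.6,0,0,0,0,0,0.6,0,0,0,0,0,0.5,0,0,0,0,0,0.3,0,0,0,0,0,0,0,0,0]'

```text
time: 23.6
ee_pos: [0.649, 0.3151, 0.1468]
orientation: [[0.854, -0.172, 0.491], [-0.15, -0.985, -0.083], [0.498, -0.003, -0.867]]
wrist_force: [-0.3, -0.4, 0.3]
opening: 1.002
```

```bash
python3 - <<'E'
from h import *
plan([(W1+AX*.034,RP,3)])
E
```

```text
now 23.6 [0.649  0.3151 0.1468] j [  0.  36. -54. 101.  68.  57. -94.]
 n 3 step mm 1.5 deg 0.09
[0.03,-0.04,0.15,-0.001,0,-0.001,0.04,-0.03,0.16,-0.001,0,-0.001,0.03,-0.04,0.15,-0.001,0,-0.001,0,0,0,0,0,0,0,0,0,0,0,0,0,0,0,0,0,0,0,0,0,0,0,0,0,0,0,0,0,0,0,0,0,0,0,0,0,0,0,0,0,0]
```

Emit:
jog_arm --steps '[0.03,-0.04,0.15,0,0,0,0.04,-0.04,0.15,0,0,0,0.03,-0.04,0.14,0,0,0,0,0,0,0,0,0,0,0,0,0,0,0,0,0,0,0,0,0,0,0,0,0,0,0,0,0,0,0,0,0,0,0,0,0,0,0,0,0,0,0,0,0]' --grip 1

```text
time: 24.43
ee_pos: [0.6522, 0.3161, 0.1443]
orientation: [[0.854, -0.171, 0.492], [-0.15, -0.985, -0.082], [0.499, -0.004, -0.867]]
wrist_force: [-0.7, 0.2, 1.0]
opening: 0.397
```

Emit:
jog_arm --steps '[0,0,-0.3,0,0,0,0,0,-0.6,0,0,0,0,0,-0.9,0,0,0,0,0,-0.9,0,0,0,0,0,-0.9,0,0,0,0,0,-0.9,0,0,0,0,0,-1,0,0,0,0,0,-1,0,0,0,0,0,-1,0,0,0,0,0,-1,0,0,0]'

```text
time: 25.27
ee_pos: [0.6098, 0.3232, 0.219]
orientation: [[0.854, -0.171, 0.492], [-0.15, -0.985, -0.082], [0.499, -0.004, -0.867]]
wrist_force: [0.6, -0.2, -0.1]
opening: 0.394
```

```bash
python3 - <<'E'
from h import *
plan([([.56,.25,.31],Rt([.2,-.03,-.97],[1,-.08,0]),10),([.52,-.05,.29],RC,20),([.518,-.156,.24],RC,10)])
E
```

```text
now 25.2667 [0.6098 0.3232 0.219 ] j [  3.  29. -59. 101.  61.  61. -90.]
 n 10 step mm 12.7 deg 1.89
 n 20 step mm 15.1 deg 1.10
 n 10 step mm 11.7 deg 0.03
[0.14,0.8,-0.97,0.002,-0.032,-0.009,0.1,0.81,-0.98,0.002,-0.032,-0.009,0.06,0.8,-0.99,0.002,-0.032,-0.009,0.02,0.8,-0.98,0.002,-0.032,-0.009,-0.01,0.79,-0.99,0.002,-0.032,-0.009,-0.06,0.8,-0.99,0.002,-0.032,-0.009,-0.09,0.79,-0.99,0.002,-0.032,-0.009,-0.13,0.79,-0.99,0.002,-0.032,-0.009,-0.17,0.79,-0.98,0.002,-0.032,-0.009,-0.21,0.78,-0.98,0.002,-0.032,-0.009]
[-0.1,1.51,0.1,0.002,-0.01,-0.016,-0.12,1.51,0.09,0.002,-0.01,-0.016,-0.15,1.51,0.09,0.002,-0.01,-0.016,-0.17,1.5,0.09,0.002,-0.01,-0.016,-0.19,1.5,0.1,0.002,-0.01,-0.016,-0.21,1.5,0.08,0.002,-0.01,-0.016,-0.24,1.5,0.09,0.002,-0.01,-0.016,-0.26,1.49,0.09,0.002,-0.01,-0.016,-0.28,1.49,0.09,0.002,-0.01,-0.016,-0.31,1.48,0.09,0.002,-0.01,-0.016]
[-0.33,1.48,0.08,0.002,-0.01,-0.016,-0.35,1.47,0.09,0.002,-0.01,-0.016,-0.38,1.46,0.09,0.002,-0.01,-0.016,-0.4,1.47,0.09,0.002,-0.01,-0.016,-0.42,1.45,0.09,0.002,-0.01,-0.016,-0.44,1.45,0.1,0.002,-0.01,-0.016,-0.46,1.44,0.09,0.002,-0.01,-0.016,-0.49,1.43,0.1,0.002,-0.01,-0.016,-0.51,1.43,0.09,0.002,-0.01,-0.016,-0.53,1.42,0.1,0.002,-0.01,-0.016]
[-0.27,1.02,0.5,0,0,-0.001,-0.27,1.03,0.5,0,0,-0.001,-0.28,1.02,0.51,0,0,-0.001,-0.27,1.02,0.5,0,0,-0.001,-0.28,1.02,0.5,0,0,-0.001,-0.27,1.03,0.5,0,0,-0.001,-0.28,1.02,0.51,0,0,-0.001,-0.28,1.02,0.5,0,0,-0.001,-0.28,1.02,0.5,0,0,-0.001,-0.28,1.02,0.5,0,0,-0.001]
```

Emit:
jog_arm --steps '[0.14,0.8,-0.98,0.002,-0.032,-0.009,0.1,0.8,-0.98,0.002,-0.032,-0.009,0.06,0.8,-0.98,0.002,-0.032,-0.009,0.02,0.8,-0.98,0.002,-0.032,-0.009,-0.01,0.8,-0.98,0.002,-0.032,-0.009,-0.06,0.8,-0.98,0.002,-0.032,-0.009,-0.09,0.8,-0.98,0.002,-0.032,-0.009,-0.13,0.8,-0.98,0.002,-0.032,-0.009,-0.17,0.8,-0.98,0.002,-0.032,-0.009,-0.21,0.8,-0.98,0.002,-0.032,-0.009]'

```text
time: 26.1
ee_pos: [0.5599, 0.2492, 0.3097]
orientation: [[0.977, -0.08, 0.197], [-0.077, -0.997, -0.025], [0.199, 0.009, -0.98]]
wrist_force: [0.7, 0.2, -0.6]
opening: 0.396
```

Emit:
jog_arm --steps '[-0.1,1.5,0.09,0.002,-0.01,-0.016,-0.12,1.5,0.09,0.002,-0.01,-0.016,-0.15,1.5,0.09,0.002,-0.01,-0.016,-0.17,1.5,0.09,0.002,-0.01,-0.016,-0.19,1.5,0.09,0.002,-0.01,-0.016,-0.21,1.5,0.09,0.002,-0.01,-0.016,-0.24,1.5,0.09,0.002,-0.01,-0.016,-0.26,1.5,0.09,0.002,-0.01,-0.016,-0.28,1.5,0.09,0.002,-0.01,-0.016,-0.31,1.5,0.09,0.002,-0.01,-0.016]'

```text
time: 26.93
ee_pos: [0.5402, 0.0988, 0.2991]
orientation: [[0.992, 0.081, 0.1], [0.082, -0.997, -0.006], [0.099, 0.014, -0.995]]
wrist_force: [0.4, 0.0, -0.1]
opening: 0.397
```

Emit:
jog_arm --steps '[-0.33,1.48,0.08,0.002,-0.01,-0.016,-0.35,1.48,0.09,0.002,-0.01,-0.016,-0.38,1.46,0.09,0.002,-0.01,-0.016,-0.4,1.46,0.09,0.002,-0.01,-0.016,-0.42,1.45,0.09,0.002,-0.01,-0.016,-0.44,1.45,0.09,0.002,-0.01,-0.016,-0.46,1.44,0.09,0.002,-0.01,-0.016,-0.49,1.43,0.09,0.002,-0.01,-0.016,-0.51,1.43,0.09,0.002,-0.01,-0.016,-0.53,1.42,0.09,0.002,-0.01,-0.016]'

```text
time: 27.77
ee_pos: [0.5202, -0.0512, 0.2895]
orientation: [[0.971, 0.24, -0.002], [0.24, -0.971, -0.002], [-0.002, 0.002, -1.0]]
wrist_force: [-0.1, 0.1, 0.1]
opening: 0.4
```

```bash
python3 - <<'E'
from h import *
plan([([.5185,-.157,.23],RC,10)])
E
```

```text
now 27.7667 [ 0.5202 -0.0512  0.2895] j [ 59.  20. -71.  97.  20.  77.  -2.]
 n 10 step mm 12.2 deg 0.03
[-0.27,1.02,0.6,0,0,0,-0.27,1.02,0.59,0,0,0,-0.27,1.03,0.6,0,0,0,-0.27,1.02,0.6,0,0,0,-0.26,1.02,0.6,0,0,0,-0.27,1.02,0.59,0,0,0,-0.27,1.02,0.6,0,0,0,-0.27,1.03,0.6,0,0,0,-0.27,1.02,0.59,0,0,0,-0.27,1.02,0.6,0,0,0]
```

Emit:
jog_arm --steps '[-0.27,1.02,0.6,0,0,0,-0.27,1.02,0.6,0,0,0,-0.27,1.02,0.6,0,0,0,-0.27,1.02,0.6,0,0,0,-0.27,1.02,0.6,0,0,0,-0.27,1.02,0.6,0,0,0,-0.27,1.02,0.6,0,0,0,-0.27,1.02,0.6,0,0,0,-0.27,1.02,0.6,0,0,0,-0.27,1.02,0.6,0,0,0]'

```text
time: 28.6
ee_pos: [0.5186, -0.1575, 0.2286]
orientation: [[0.971, 0.238, -0.001], [0.238, -0.971, -0.002], [-0.002, 0.001, -1.0]]
wrist_force: [0.6, 0.7, -0.9]
opening: 0.393
```

Emit:
jog_arm --steps '[0,0,0.8,0,0,0,0,0,1.3,0,0,0,0,0,1.4,0,0,0,0,0,1.4,0,0,0,0,0,1.4,0,0,0,0,0,1.3,0,0,0,0,0,1.0,0,0,0,0,0,0.7,0,0,0,0,0,0.4,0,0,0,0,0,0,0,0,0]'

```text
time: 29.43
ee_pos: [0.5183, -0.1564, 0.1316]
orientation: [[0.971, 0.238, -0.002], [0.238, -0.971, -0.001], [-0.002, 0.001, -1.0]]
wrist_force: [-0.0, -0.3, -0.8]
opening: 0.398
```

```bash
python3 held.py "[.5188,-.1586,.110]"
```

```text
t 29.4333 tcp [ 0.5183 -0.1564  0.1316] z [-0.002  -0.0015 -1.    ] j [ 61.  32. -62. 106.  32.  62.   0.] guess [ 0.5184 -0.1564  0.1656]
side held [ 0.5191 -0.1588  0.1655] [-0.0152 -0.0023 -0.9999] 1402 0.0005603265585787808 | low [ 0.5222 -0.1633  0.1359] 376 0.0011159774894004472 | mouth-centre held-low [-0.0039  0.0044 -0.0204]
top held [ 0.518  -0.157   0.1651] [-0.0101 -0.0044 -0.9999] 221 0.0003619651926935228 | low [ 0.5143 -0.1481  0.124 ] 118 0.0017548938368513681 | mouth-centre held-low [ 0.0032 -0.0092 -0.0089]
```

Emit:
jog_arm --steps '[0.03,0,0.2,0,0,0,0.03,0,0.4,0,0,0,0,0,0.4,0,0,0,0,0,0.4,0,0,0,0,0,0.4,0,0,0,0,0,0.4,0,0,0,0,0,0.3,0,0,0,0,0,0.2,0,0,0,0,0,0.1,0,0,0,0,0,0,0,0,0]'

```text
time: 30.37
ee_pos: [0.5189, -0.1565, 0.1041]
orientation: [[0.971, 0.238, -0.002], [0.238, -0.971, -0.002], [-0.002, 0.001, -1.0]]
wrist_force: [-0.3, -0.8, -0.5]
opening: 0.396
```

```bash
python3 held.py "[.5188,-.1586,.110]"
```

```text
t 30.3667 tcp [ 0.5189 -0.1565  0.1041] z [-0.0016 -0.0018 -1.    ] j [ 59.  34. -60. 107.  34.  59.  -1.] guess [ 0.519  -0.1564  0.1381]
side held [ 0.5197 -0.1593  0.1379] [-0.0132  0.0112 -0.9998] 1236 0.0005747138229223769 | low [ 0.5191 -0.1588  0.1374] 773 0.0004990219952917216 | mouth-centre held-low [-0.      0.0001 -0.0495]
top held [ 0.518  -0.1579  0.139 ] [-0.0035  0.0017 -1.    ] 185 0.00035321168477256724 | low [ 0.5176 -0.1571  0.1359] 188 0.00036758977093440516 | mouth-centre held-low [ 0.0002 -0.0006 -0.0469]
```

Centred, with 6 mm left to go.

Emit:
jog_arm --steps '[0,0,0.1,0,0,0,0,0,0.1,0,0,0,0,0,0.1,0,0,0,0,0,0.1,0,0,0,0,0,0.1,0,0,0,0,0,0.04,0,0,0,0,0,0.03,0,0,0,0,0,0.03,0,0,0,0,0,0,0,0,0,0,0,0,0,0,0]'

```text
time: 31.3
ee_pos: [0.5191, -0.1565, 0.0985]
orientation: [[0.971, 0.238, -0.001], [0.238, -0.971, -0.002], [-0.002, 0.002, -1.0]]
wrist_force: [-1.2, -0.5, 4.5]
opening: 0.396
```

```bash
python3 held.py "[.5188,-.1586,.110]"
```

```text
t 31.3 tcp [ 0.5191 -0.1565  0.0985] z [-0.0011 -0.002  -1.    ] j [ 59.  34. -59. 107.  34.  59.  -2.] guess [ 0.5192 -0.1565  0.1325]
side held [ 0.5198 -0.1592  0.1323] [-0.0105  0.0105 -0.9999] 1195 0.0006057357191912331 | low [ 0.5193 -0.1587  0.1324] 797 0.0005648042176060925 | mouth-centre held-low [-0.      0.     -0.0501]
top held [ 0.5186 -0.1566  0.1316] [-0.01   -0.0098 -0.9999] 182 0.0004005111381940143 | low [ 0.518  -0.1572  0.1316] 182 0.0004038244013085398 | mouth-centre held-low [ 0.0001  0.0001 -0.05  ]
```

Emit:
jog_arm --steps '[0,0,0.02,0,0,0,0,0,0.02,0,0,0,0,0,0,0,0,0,0,0,0,0,0,0,0,0,0,0,0,0,0,0,0,0,0,0,0,0,0,0,0,0,0,0,0,0,0,0,0,0,0,0,0,0,0,0,0,0,0,0]'

```text
time: 32.23
ee_pos: [0.5193, -0.1566, 0.0984]
orientation: [[0.971, 0.238, -0.001], [0.238, -0.971, -0.002], [-0.001, 0.002, -1.0]]
wrist_force: [-2.1, -0.1, 11.0]
opening: 0.397
```

Emit:
jog_arm --steps '[0,0,0,0,0,0,0,0,0,0,0,0,0,0,0,0,0,0,0,0,0,0,0,0,0,0,0,0,0,0,0,0,-0.2,0,0,0,0,0,-0.5,0,0,0,0,0,-1,0,0,0,0,0,-1.5,0,0,0,0,0,-1.8,0,0,0]' --grip 0.3

```text
time: 33.07
ee_pos: [0.5189, -0.1562, 0.1492]
orientation: [[0.971, 0.239, -0.002], [0.239, -0.971, -0.002], [-0.002, 0.001, -1.0]]
wrist_force: [-0.7, -0.1, -0.9]
opening: 0.702
```

```bash
python3 - <<'E'
from h import *
from station import cams
np.set_printoptions(precision=4,suppress=True)
cx=np.array([np.cos(YAW),np.sin(YAW)]);cy=np.array([-np.sin(YAW),np.cos(YAW)])
for n,c0,org in(("side",[.5193,-.159,.132],[.5193,-.1592]),("top",[.518,-.1572,.1316],[.518,-.1568])):
    c=cams.capture(n);P=cloud(c);I=c["img"].astype(int);Q=P[c["img"].min(2)>110];Q=Q[np.isfinite(Q).all(1)&(Q[:,2]>.02)]
    print(n,fit(Q[np.linalg.norm(Q-c0,axis=1)<.09],np.array(c0),[0,0,-1.],False))
    c=dict(np.load(n+"0.npz"));P=cloud(c);I=c["img"].astype(int)
    g=(I[...,1]>I[...,0]+40)&(I[...,1]>I[...,2]+60)&(P[...,2]>.2)&(P[...,0]<.65)&(P[...,1]<-.2)&(P[...,1]>-.4)
    G=P[g];x=(G[:,:2]-org)@cx;y=(G[:,:2]-org)@cy;z=G[:,2]
    f=lambda p:np.hypot(y+.08-.124*np.cos(p[0]),z-.146-.124*np.sin(p[0]))-.009
    s=least_squares(f,[2.1],loss="soft_l1",f_scale=.001)
    f2=lambda p:np.hypot(y-p[0],z-p[1])-.009
    s2=least_squares(f2,[-.144,.254],loss="soft_l1",f_scale=.001)
    print(" theta",s.x,"med res",np.median(abs(s.fun)),"free",s2.x,"x range",np.percentile(x,[2,50,98]),len(x))
E
```

```text
side (array([ 0.5196, -0.1592,  0.1321]), array([ 0.0056,  0.0132, -0.9999]), 1232, np.float64(0.000559707313738039))
 theta [2.113] med res 0.0008173970555024343 free [-0.1435  0.2515] x range [-0.0121 -0.0039  0.011 ] 158
top (array([ 0.5185, -0.1572,  0.1314]), array([-0.0003, -0.0005, -1.    ]), 330, np.float64(0.00037408443437848284))
 theta [2.1199] med res 0.0008040714095835719 free [-0.1449  0.2521] x range [-0.0109  0.0011  0.0122] 60
```

```bash
python3 - <<'E'
from h import *
plan([([.519,-.160,.30],RC,10),([.5540,-.2975,.30],RC,10),([.554,-.2975,.2245],RC,10)])
E
```

```text
now 33.1667 [ 0.5206 -0.1564  0.1514] j [ 61.  30. -63. 105.  30.  63.   1.]
 n 10 step mm 14.8 deg 0.04
 n 10 step mm 14.2 deg 0.03
 n 10 step mm 7.5 deg 0.03
[-0.02,0.04,-1.49,0,0,-0.001,-0.02,0.03,-1.48,0,0,-0.001,-0.02,0.04,-1.49,0,0,-0.001,-0.03,0.04,-1.48,0,0,-0.001,-0.02,0.03,-1.49,0,0,-0.001,-0.02,0.04,-1.49,0,0,-0.001,-0.02,0.04,-1.48,0,0,-0.001,-0.02,0.03,-1.49,0,0,-0.001,-0.03,0.04,-1.49,0,0,-0.001,-0.02,0.03,-1.48,0,0,-0.001]
[0,1.42,0.01,0,0,0,0,1.42,0,0,0,0,-0.01,1.42,0.01,0,0,0,0,1.42,0,0,0,0,0,1.42,0.01,0,0,0,0,1.42,0,0,0,0,0,1.41,0.01,0,0,0,0,1.42,0,0,0,0,-0.01,1.42,0.01,0,0,0,0,1.42,0,0,0,0]
[0,0,0.76,0,0,0,0,-0.01,0.75,0,0,0,0,0,0.76,0,0,0,0,0,0.75,0,0,0,0,0,0.76,0,0,0,0,-0.01,0.75,0,0,0,-0.01,0,0.76,0,0,0,0,0,0.75,0,0,0,0,0,0.76,0,0,0,0,-0.01,0.75,0,0,0]
```

Emit:
jog_arm --steps '[0,0,-1.5,0,0,0,0,0,-1.5,0,0,0,0,0.03,-1.5,0,0,0,0,0.03,-1.5,0,0,0,0,0.03,-1.5,0,0,0,0,0.03,-1.5,0,0,0,0,0.03,-1.5,0,0,0,0,0.03,-1.5,0,0,0,0,0.03,-1.5,0,0,0,0,0.03,-1.5,0,0,0]' --grip 0.45

```text
time: 34.0
ee_pos: [0.5197, -0.1583, 0.2992]
orientation: [[0.971, 0.239, -0.001], [0.239, -0.971, -0.002], [-0.002, 0.002, -1.0]]
wrist_force: [-0.3, -0.1, -1.0]
opening: 0.551
```

Emit:
jog_arm --steps '[0,1.42,0,0,0,0,0,1.42,0,0,0,0,0,1.42,0,0,0,0,0,1.42,0,0,0,0,0,1.42,0,0,0,0,0,1.42,0,0,0,0,0,1.42,0,0,0,0,0,1.42,0,0,0,0,0,1.42,0,0,0,0,0,1.42,0,0,0,0]'

```text
time: 34.83
ee_pos: [0.554, -0.2978, 0.298]
orientation: [[0.971, 0.238, -0.002], [0.238, -0.971, -0.002], [-0.002, 0.001, -1.0]]
wrist_force: [-0.3, -0.8, -0.4]
opening: 0.552
```

```bash
python3 - <<'E'
from h import *
plan([([.554,-.2975,.2245],RC,10)])
from station import cams
c=cams.capture("side");cv2.imwrite("pics/s5.png",cv2.resize(c["img"][180:430,200:450,::-1],(600,600)))
E
```

```text
now 34.8333 [ 0.554  -0.2978  0.298 ] j [ 67.  32. -62.  82.  28.  83.  18.]
 n 10 step mm 7.4 deg 0.03
[0,0,0.73,0,0,-0.001,0,-0.01,0.74,0,0,-0.001,0.01,0,0.73,0,0,-0.001,0,0,0.74,0,0,-0.001,0,-0.01,0.73,0,0,-0.001,0,0,0.74,0,0,-0.001,0.01,-0.01,0.73,0,0,-0.001,0,0,0.74,0,0,-0.001,0,0,0.73,0,0,-0.001,0,-0.01,0.74,0,0,-0.001]
```

View pics/s5.png

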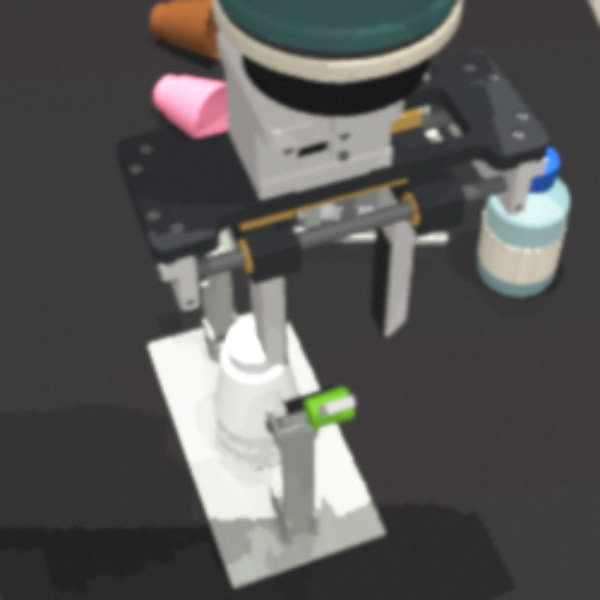

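The three-beaker stack stands at (250,390). The open fingertips, at (275,365) and (392,335), straddle the green grip at (330,405).

Emit:
jog_arm --steps '[0,0,0.73,0,0,0,0,0,0.73,0,0,0,0,0,0.73,0,0,0,0,0,0.73,0,0,0,0,0,0.73,0,0,0,0,0,0.73,0,0,0,0,0,0.73,0,0,0,0,0,0.73,0,0,0,0,0,0.73,0,0,0,0,0,0.73,0,0,0]'

```text
time: 35.72
ee_pos: [0.5535, -0.2965, 0.2243]
orientation: [[0.971, 0.238, -0.002], [0.238, -0.971, -0.002], [-0.002, 0.001, -1.0]]
wrist_force: [-0.0, 0.2, 0.1]
opening: 0.547
```

Emit:
jog_arm --steps '[0,0,0,0,0,0,0,0,0,0,0,0,0,0,0,0,0,0,0,0,0,0,0,0,0,0,0,0,0,0,0,0,0,0,0,0,0,0,0,0,0,0,0,0,0,0,0,0,0,0,0,0,0,0,0,0,0,0,0,0]' --grip 1

```text
time: 36.55
ee_pos: [0.5538, -0.2966, 0.2254]
orientation: [[0.971, 0.238, -0.001], [0.238, -0.971, -0.002], [-0.001, 0.002, -1.0]]
wrist_force: [2.6, -1.5, 3.6]
opening: 0.253
```

```bash
cat > arc.py <<'E'
from h import *
from station import monitor
import sys
o=monitor.get_obs();p=o["ee_pos"];R=o["orientation"]
cy=np.array([-np.sin(YAW),np.cos(YAW),0])
th0,th1,n=float(sys.argv[1]),float(sys.argv[2]),int(sys.argv[3])
h=p-.124*(np.cos(th0)*cy+np.array([0,0,np.sin(th0)]))
print("tcp",p,"wrist",o["wrist_force"],"opening mm",o["opening"]*94,"j",o["joints"].round(0))
w=[]
for t in np.linspace(th0,th1,n+1)[1:]: w.append((h+.124*(np.cos(t)*cy+np.array([0,0,np.sin(t)])),R,1))
plan(w)
E
python3 arc.py 2.115 0.15 30 | grep -v " n"
```

```text
tcp [ 0.55383735 -0.29664047  0.22538102] wrist [ 2.59272362 -1.46810955  3.62918045] opening mm 23.79498900806563 j [ 66.  34. -61.  88.  31.  76.  16.]
now 36.55 [ 0.5538 -0.2966  0.2254] j [ 66.  34. -61.  88.  31.  76.  16.]
[0,-0.71,-0.4,0,0,0,-0.01,-0.73,-0.35,0,0,0,0,-0.75,-0.3,0,0,0,-0.01,-0.77,-0.26,0,0,0,0,-0.79,-0.2,0,0,0,-0.01,-0.8,-0.15,0,0,0,0,-0.8,-0.1,0,0,0,-0.01,-0.82,-0.04,0,0,0,0,-0.81,0.01,0,0,0,-0.01,-0.81,0.06,0,0,0]
[0,-0.8,0.11,0,0,0,0,-0.8,0.17,0,0,0,-0.01,-0.78,0.22,0,0,0,0,-0.76,0.27,0,0,0,-0.01,-0.75,0.32,0,0,0,0,-0.73,0.37,0,0,0,0,-0.69,0.41,0,0,0,0,-0.67,0.46,0,0,0,-0.01,-0.64,0.5,0,0,0,0,-0.61,0.54,0,0,0]
[0,-0.57,0.58,0,0,0,0,-0.52,0.62,0,0,0,-0.01,-0.49,0.65,0,0,0,0,-0.44,0.68,0,0,0,0,-0.4,0.71,0,0,0,0,-0.35,0.73,0,0,0,0,-0.31,0.75,0,0,0,0,-0.25,0.77,0,0,0,0,-0.2,0.79,0,0,0,0,-0.15,0.8,0,0,0]
```

Pinched at 24 mm, which matches the grip's length. Swinging the bar over.

Emit:
jog_arm --steps '[0,-0.71,-0.4,0,0,0,-0.01,-0.73,-0.35,0,0,0,0,-0.75,-0.3,0,0,0,-0.01,-0.77,-0.26,0,0,0,0,-0.79,-0.2,0,0,0,-0.01,-0.8,-0.15,0,0,0,0,-0.8,-0.1,0,0,0,-0.01,-0.82,-0.04,0,0,0,0,-0.81,0.01,0,0,0,-0.01,-0.81,0.06,0,0,0]'

```text
time: 37.38
ee_pos: [0.5346, -0.2204, 0.2426]
orientation: [[0.971, 0.238, -0.001], [0.238, -0.971, -0.002], [-0.001, 0.002, -1.0]]
wrist_force: [4.2, -1.7, 2.3]
opening: 0.25
```

```bash
cat > bar.py <<'E'
from h import *
from station import monitor
o=monitor.get_obs();p=o["ee_pos"]
cx=np.array([np.cos(YAW),np.sin(YAW)]);cy=np.array([-np.sin(YAW),np.cos(YAW)])
d=p[:2]-[.5188,-.1575];y=d@cy+.08;z=p[2]+.0275-.146
print("t",o["time"],"x'",d@cx,"theta~",np.arctan2(z,y),"radius",np.hypot(y,z),"F",o["wrist_force"].round(1),o["opening"])
E
python3 bar.py; python3 arc.py 1.46 0.15 20 | grep -v " n"
```

```text
t 37.3833 x' -2.1220126478087765e-05 theta~ 1.4491680264688702 radius 0.12500987515959727 F [ 4.2 -1.7  2.3] 0.25049352273392195
tcp [ 0.53457364 -0.22038461  0.24258635] wrist [ 4.17565425 -1.68000943  2.25747129] opening mm 23.546391136988664 j [ 66.  29. -64.  94.  27.  74.  11.]
now 37.3833 [ 0.5346 -0.2204  0.2426] j [ 66.  29. -64.  94.  27.  74.  11.]
[0,-0.8,0.11,0,0,0,-0.01,-0.8,0.17,0,0,0,0,-0.78,0.22,0,0,0,-0.01,-0.77,0.27,0,0,0,0,-0.74,0.32,0,0,0,0,-0.73,0.37,0,0,0,-0.01,-0.7,0.41,0,0,0,0,-0.67,0.46,0,0,0,0,-0.64,0.5,0,0,0,-0.01,-0.6,0.54,0,0,0]
[0,-0.57,0.58,0,0,0,0,-0.53,0.62,0,0,0,0,-0.48,0.65,0,0,0,0,-0.45,0.68,0,0,0,0,-0.4,0.71,0,0,0,-0.01,-0.35,0.73,0,0,0,0,-0.3,0.75,0,0,0,0,-0.25,0.77,0,0,0,0,-0.2,0.79,0,0,0,0,-0.15,0.8,0,0,0]
```

Emit:
jog_arm --steps '[0,-0.8,0.11,0,0,0,0,-0.8,0.17,0,0,0,0,-0.78,0.22,0,0,0,0,-0.77,0.27,0,0,0,0,-0.74,0.32,0,0,0,0,-0.73,0.37,0,0,0,0,-0.7,0.41,0,0,0,0,-0.67,0.46,0,0,0,0,-0.64,0.5,0,0,0,-0.01,-0.6,0.54,0,0,0]'

```text
time: 38.22
ee_pos: [0.5168, -0.1495, 0.2084]
orientation: [[0.971, 0.239, -0.002], [0.239, -0.971, -0.001], [-0.002, 0.001, -1.0]]
wrist_force: [1.0, 2.7, 6.2]
opening: 0.25
```

```bash
python3 bar.py; python3 arc.py 0.80 0.15 10 | grep -v " n"
```

```text
t 38.2167 x' 1.7139389267548946e-06 theta~ 0.794538863929735 radius 0.12602289293197733 F [1.  2.7 6.2] 0.24972770018795926
tcp [ 0.51678127 -0.14945606  0.20842245] wrist [0.99307683 2.67335448 6.24155482] opening mm 23.47440381766817 j [ 64.  26. -65. 102.  26.  69.   4.]
now 38.2167 [ 0.5168 -0.1495  0.2084] j [ 64.  26. -65. 102.  26.  69.   4.]
[0,-0.56,0.58,0,0,0,0,-0.52,0.61,0,0,0,0,-0.48,0.65,0,0,0,0,-0.44,0.68,0,0,0,0,-0.39,0.7,0,0,0,0,-0.35,0.73,0,0,0,0,-0.29,0.75,0,0,0,0,-0.25,0.77,0,0,0,0,-0.2,0.78,0,0,0,0,-0.15,0.79,0,0,0]
```

Emit:
jog_arm --steps '[0,-0.56,0.58,0,0,0,0,-0.52,0.61,0,0,0,0,-0.48,0.65,0,0,0,0,-0.44,0.68,0,0,0,0,-0.39,0.7,0,0,0,0,-0.35,0.73,0,0,0,0,-0.29,0.75,0,0,0,0,-0.25,0.77,0,0,0,0,-0.18,0.7,0,0,0,0,-0.1,0.5,0,0,0]'

```text
time: 39.05
ee_pos: [0.508, -0.1146, 0.1412]
orientation: [[0.971, 0.24, -0.002], [0.24, -0.971, -0.001], [-0.002, -0.0, -1.0]]
wrist_force: [0.5, 6.0, 4.0]
opening: 0.252
```

```bash
python3 bar.py
```

```text
t 39.05 x' -4.9088453392654226e-05 theta~ 0.18043846663259902 radius 0.12631100035466708 F [0.5 6.  4. ] 0.252261297631295
```

Emit:
jog_arm --steps '[0,0,0.2,0,0,0,0,0,0.2,0,0,0,0,0,0.2,0,0,0,0,0,0.2,0,0,0,0,0,0.2,0,0,0,0,0,0.2,0,0,0,0,0,0.2,0,0,0,0,0,0.2,0,0,0,0,0,0.2,0,0,0,0,0,0.2,0,0,0]'

```text
time: 39.88
ee_pos: [0.5079, -0.1143, 0.1215]
orientation: [[0.971, 0.24, -0.002], [0.24, -0.971, -0.0], [-0.002, -0.001, -1.0]]
wrist_force: [-0.4, 9.4, 2.9]
opening: 0.252
```

```bash
python3 bar.py
```

```text
t 39.8833 x' -6.902421242120378e-05 theta~ 0.02406323725417931 radius 0.12457102335537751 F [-0.4  9.4  2.9] 0.25175846603680724
```

Emit:
jog_arm --steps '[0,-0.03,0.08,0,0,0,0,-0.03,0.08,0,0,0,0,-0.02,0.08,0,0,0,0,0,0.06,0,0,0,0,0,0.05,0,0,0,0,0,0.04,0,0,0,0,0,0,0,0,0,0,0,0,0,0,0,0,0,0,0,0,0,0,0,0,0,0,0]'

```text
time: 40.72
ee_pos: [0.5079, -0.1142, 0.1178]
orientation: [[0.971, 0.239, -0.002], [0.239, -0.971, -0.001], [-0.002, 0.0, -1.0]]
wrist_force: [0.5, 6.6, 4.6]
opening: 0.255
```

```bash
python3 bar.py; python3 - <<'E'
from h import *
from station import cams
c=cams.capture("side");cv2.imwrite("pics/s6.png",cv2.resize(c["img"][230:410,220:400,::-1],(600,600)))
E
```

```text
t 40.7167 x' -3.7867164107498e-05 theta~ -0.005566018729742541 radius 0.12463496403430765 F [0.5 6.6 4.6] 0.25488733568307803
```

View pics/s6.png

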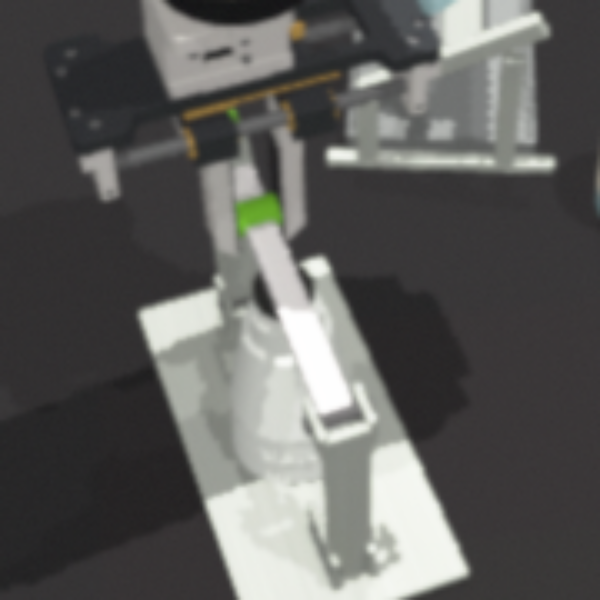

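```bash
cat > barfit.py <<'E'
from h import *
from station import cams
np.set_printoptions(precision=4,suppress=True)
cx=np.array([np.cos(YAW),np.sin(YAW)]);cy=np.array([-np.sin(YAW),np.cos(YAW)])
for n,org in(("side",[.5193,-.1592]),("top",[.518,-.1568])):
    c=cams.capture(n);P=cloud(c);I=c["img"].astype(int)
    X=(P[...,:2]-org)@cx;Y=(P[...,:2]-org)@cy;Z=P[...,2]
    g=(I[...,1]>I[...,0]+40)&(I[...,1]>I[...,2]+60)&(Z>.1)&(abs(X)<.03)
    a=g&(Y<.075);b=g&(Y>.075)
    if a.sum()>8:
        y,z=Y[a],Z[a];s=least_squares(lambda p:np.hypot(y-p[0],z-p[1])-.009,[.044,.146],loss="soft_l1",f_scale=.001)
        print(n,"grip",a.sum(),s.x,"theta",(s.x[1]-.146)/.124)
    if b.any():print(n,"tab",b.sum(),"y",np.percentile(Y[b],[2,50,98]),"z",np.percentile(Z[b],[2,50,98]))
    m=(abs(X)<.006)&(Y>-.06)&(Y<.03)&(Z>.138)&(Z<.19)&(I.min(2)>60)
    if m.sum()>20:
        k=np.polyfit(Y[m],Z[m],1);r=Z[m]-np.polyval(k,Y[m]);q=abs(r)<.002;k=np.polyfit(Y[m][q],Z[m][q],1);print(n,"bar slope",k,q.sum(),m.sum())
E
python3 barfit.py
```

```text
side grip 97 [0.0438 0.1563] theta 0.08289249060103847
side tab 1 y [0.1039 0.1039 0.1039] z [0.1697 0.1697 0.1697]
side bar slope [0.0837 0.1556] 306 334
top tab 43 y [0.0896 0.0945 0.1006] z [0.1657 0.1693 0.172 ]
```

The bar is stopped at the catch, at about 0.083 rad, and the pinch is slipping down its flat ends. I'll release, shut the fingers and press on top of the grip instead.

Emit:
jog_arm --steps '[0,0,0,0,0,0,0,0,0,0,0,0,0,0,0,0,0,0,0,0,-0.3,0,0,0,0,0,-0.8,0,0,0,0,0,-1.2,0,0,0,0,0,-1.2,0,0,0,0,0,-1.2,0,0,0,0,0,-1,0,0,0,0,0,-0.5,0,0,0]' --grip 0.5

```text
time: 41.7
ee_pos: [0.509, -0.1156, 0.1817]
orientation: [[0.971, 0.238, 0.0], [0.238, -0.971, -0.003], [-0.0, 0.003, -1.0]]
wrist_force: [0.0, 0.2, -0.2]
opening: 0.504
```

Emit:
jog_arm --steps '[0,0,0,0,0,0,0,0,0,0,0,0,0,0,0,0,0,0,0,0,0,0,0,0,0,0,0,0,0,0,0,0,0,0,0,0,0,0,0,0,0,0,0,0,0,0,0,0,0,0,0,0,0,0,0,0,0,0,0,0]' --grip 1

```text
time: 42.53
ee_pos: [0.5085, -0.1155, 0.1798]
orientation: [[0.971, 0.238, -0.001], [0.238, -0.971, -0.002], [-0.002, 0.001, -1.0]]
wrist_force: [-0.6, -0.0, 0.2]
opening: 0.003
```

```bash
python3 bar.py; python3 barfit.py
```

```text
t 42.5333 x' 0.0002027407568797483 theta~ 0.46148648180399887 radius 0.13766101384151636 F [-0.6 -0.   0.2] 0.0025571470197883837
side grip 114 [0.0441 0.1562] theta 0.0821622127873951
side tab 31 y [0.0915 0.1001 0.1075] z [0.1672 0.1701 0.1719]
side bar slope [0.0803 0.1556] 311 341
top tab 18 y [0.0904 0.0931 0.0994] z [0.1667 0.1702 0.1731]
```

Emit:
jog_arm --steps '[0,0,0.4,0,0,0,0,0,0.5,0,0,0,0,0,0.5,0,0,0,0,0,0.5,0,0,0,0,0,0.4,0,0,0,0,0,0.3,0,0,0,0,0,0.2,0,0,0,0,0,0.1,0,0,0,0,0,0.1,0,0,0,0,0,0.1,0,0,0]'

```text
time: 43.47
ee_pos: [0.5085, -0.1156, 0.1489]
orientation: [[0.971, 0.238, -0.001], [0.238, -0.971, -0.002], [-0.002, 0.002, -1.0]]
wrist_force: [0.8, -0.6, 0.8]
opening: 0.006
```

Emit:
jog_arm --steps '[0,0,0.12,0,0,0,0,0,0.12,0,0,0,0,0,0.12,0,0,0,0,0,0.12,0,0,0,0,0,0.12,0,0,0,0,0,0.12,0,0,0,0,0,0.12,0,0,0,0,0,0.08,0,0,0,0,0,0,0,0,0,0,0,0,0,0,0]'

```text
time: 44.3
ee_pos: [0.5084, -0.1157, 0.1395]
orientation: [[0.971, 0.238, -0.002], [0.238, -0.971, -0.002], [-0.002, 0.001, -1.0]]
wrist_force: [0.4, 0.9, 0.2]
opening: 0.002
```

```bash
python3 barfit.py
```

```text
side grip 45 [0.0368 0.1648] theta 0.15169370933549245
side tab 17 y [0.0924 0.0999 0.1071] z [0.1681 0.1697 0.1722]
side bar slope [0.0409 0.152 ] 293 320
top tab 22 y [0.0924 0.0953 0.1003] z [0.1656 0.17   0.1724]
```

Emit:
jog_arm --steps '[0,0,0.1,0,0,0,0,0,0.1,0,0,0,0,0,0.1,0,0,0,0,0,0.1,0,0,0,0,0,0.1,0,0,0,0,0,0.05,0,0,0,0,0,0,0,0,0,0,0,0,0,0,0,0,0,0,0,0,0,0,0,0,0,0,0]'

```text
time: 45.23
ee_pos: [0.5086, -0.1156, 0.1346]
orientation: [[0.971, 0.238, -0.001], [0.238, -0.971, -0.002], [-0.002, 0.002, -1.0]]
wrist_force: [-3.5, -0.0, 11.2]
opening: 0.003
```

```bash
python3 barfit.py
```

```text
side grip 33 [0.0439 0.1449] theta -0.009029112066786858
side tab 13 y [0.0896 0.0961 0.0996] z [0.1686 0.1705 0.1727]
side bar slope [0.0061 0.1491] 290 311
top tab 46 y [0.0878 0.0931 0.1054] z [0.1668 0.1693 0.1733]
```

Emit:
jog_arm --steps '[0,0,0.03,0,0,0,0,0,0.03,0,0,0,0,0,0.03,0,0,0,0,0,0,0,0,0,0,0,0,0,0,0,0,0,0,0,0,0,0,0,0,0,0,0,0,0,0,0,0,0,0,0,0,0,0,0,0,0,0,0,0,0]'

```text
time: 46.17
ee_pos: [0.5087, -0.1157, 0.1341]
orientation: [[0.971, 0.238, -0.001], [0.238, -0.971, -0.003], [-0.002, 0.002, -1.0]]
wrist_force: [-6.8, 0.5, 23.5]
opening: 0.005
```

Emit:
jog_arm --steps '[0,0,-0.1,0,0,0,0,0,-0.3,0,0,0,0,0,-0.8,0,0,0,0,0,-1.2,0,0,0,0,0,-1.5,0,0,0,0,0,-1.5,0,0,0,0,0,-1.5,0,0,0,0,0,-1.5,0,0,0,0,0,-1.5,0,0,0,0,0,-1.2,0,0,0]'

```text
time: 47.0
ee_pos: [0.5088, -0.1152, 0.2462]
orientation: [[0.971, 0.239, -0.0], [0.239, -0.971, -0.002], [-0.001, 0.002, -1.0]]
wrist_force: [0.2, -0.0, -0.0]
opening: 0.005
```

```bash
python3 barfit.py; python3 - <<'E'
from h import *
from station import cams
for n in("side","top"):
    c=cams.capture(n);P=cloud(c);Q=P[c["img"].min(2)>110];Q=Q[np.isfinite(Q).all(1)&(Q[:,2]>.02)&(Q[:,2]<.133)]
    c0=np.array([.519,-.158,.1318]);f=fit(Q[np.linalg.norm(Q-c0,axis=1)<.09],c0,[0,0,-1.],False);print(n,f)
    if n=="side":cv2.imwrite("pics/s7.png",cv2.resize(c["img"][230:410,220:400,::-1],(600,600)))
E
```

```text
side grip 108 [0.044  0.1457] theta -0.002496155389149929
side tab 75 y [0.0881 0.0965 0.1048] z [0.1677 0.1702 0.1722]
side bar slope [0.0046 0.1492] 289 312
top tab 25 y [0.0881 0.0912 0.1055] z [0.1662 0.1692 0.1732]
side (array([ 0.51985275, -0.15976875,  0.13218261]), array([-0.00143648,  0.02427419, -0.99970431]), 739, np.float64(0.0005138160374398709))
top (array([ 0.519 , -0.158 ,  0.1318]), array([ 0.,  0., -1.]), 0, np.float64(nan))
  return _methods._mean(a, axis=axis, dtype=dtype,
  ret = ret.dtype.type(ret / rcount)
```

View pics/s7.png

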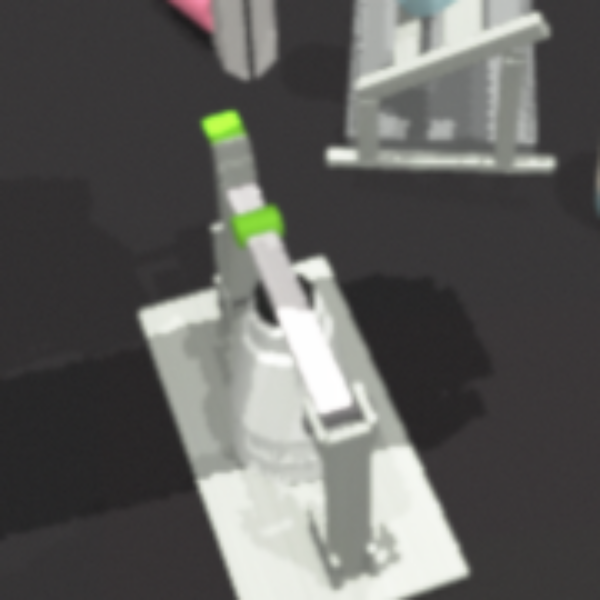

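The bar is level under the hook, with the grip at (258,222), and the catch tab (222,125) is back at its rest position: y' = 96.5 mm now against 96.9 mm at the start. The stack is home and the arm is clear.

```bash
python3 -c "
from station import arm,monitor
print(monitor.get_obs()['time']);print(arm.hand_in())"
```

```text
47.2
the job is handed in; nothing more can be done
None
```

I nested both white beakers over the one on the carrier, then swung the bar down and pressed it past the catch. I handed in at 47.2 s of the 72 s allowed; no verdict was reported.

**Stack:** I held each beaker until it was home, with about 9 N (first) and 11 N (second) at the wrist. The closed ends measured about 88, 110 and 132 mm above the bench, so 22 mm apart as required.

**Bar and catch:** After I let go, the bar was level: 0.005 rad by its slope, −0.002 rad from the grip's height. The catch tab was back at its starting position (96.5 mm now, 96.9 mm at the start). The arm was clear of everything.

**What went wrong or disagreed:**
- **First grasp:** It closed on nothing. The real fingertips sit about 19 mm short of the reported TCP, so I went deeper after that.
- **Bar pinch:** It slipped when the bar reached the catch at about 0.08 rad. I released and pressed with shut fingers on top of the grip; at the stop the wrist read 23.5 N.
- **Last check of the top beaker:** The top camera gave no fit because of a height cutoff in my script. The side camera put it at 132.2 mm with a 0.024 rad lean. Both cameras agreed it was home before I closed the bar.
- **Bystanders:** I didn't measure the glass beaker or the bottles at the end. I kept the arm's path clear of them.

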